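# Tip grinding balls out of a tall canister over a pouring rest into an oven pan

### The arm

A 7-joint arm with a two-finger parallel gripper is mounted at the origin on the work surface. World frame = base frame: x ahead of the robot, y to its left, z up, the work surface at z = 0. Lengths are in m, angles in rad, forces in N, time in s.
With the tool pointing down it reaches from about 0.4 to 0.85 m from the base axis. Payload 4.5 kg.
Tool frame: the origin (TCP) lies on the centre line of the jaws, within the pads' length; the fingertips stand 11 mm ahead of it and the grasp point (between the pads) lies 8 mm behind it; z points along the fingers, y is the line along which they close (so a half turn about z gives the same grasp; the last joint's range is limited). The gripper opens to 88 mm and grips with 3 to 60 N. Pads are 18 mm wide; open, the fingers measure 123 mm over their backs; the gripper's body (75 mm by 187 mm) begins 45 mm behind the grasp point.
Start: joints at [1.215, 0.689, -0.195, 1.565, 0.157, 0.902, -0.215], TCP at [0.238, -0.578, 0.221] pointing down, gripper open.
Joint ranges: [-3.01, 3.01], [-0.46, 2.08], [-1.47, 1.51], [0.13, 2.56], [-1, 4.14], [0.04, 2.09], [-2.66, 2.66]. Speed limits (rad/s): [2.57, 2.57, 3.14, 3.14, 3.14, 3.14, 3.14].

### API

Orientations are given as a unit quaternion [x, y, z, w].
In Python, from plant import * gives the robot as it stands. The module is installed in compiled form; this text tells all that it offers.
- The arm moves only by the tool send_rows, never from a script. Its argument "motion" is a list of rows, each an object of numbers: "x", "y", "z": the shift along the tool's x, y, z in cm; "rx", "ry", "rz": the turn, a rotation vector about the tool's x, y, z in rad; "jaw": the finger opening in cm, from 0 to 8.81. In form: [{"x": .., "y": .., "z": .., "rx": .., "ry": .., "rz": .., "jaw": ..}, ...]. A call has exactly 5 rows; each row shifts and turns the commanded pose from where the row before left it, along the tool's axes as they then stand; what a row does not reach is not made up. A row lasts 1/10 s, in which the tool goes at most 50 mm and 8.59 degrees, less where a joint would pass 70% of its speed; a pose out of reach is approached as far as the arm can. A call is refused whole if a number of a shift passes 5 or a number of a turn 0.15, either way. A call with a gripper value outside its range is refused whole. The fingers move at their own pace and stop on an object; "grip_force" is the grip in N (left out, the last holds). Time passes only in rows, so rows that do not move let the fingers close, or fill a call up. It gives the time, the measured TCP pose, the force, the opening and the grip force at its end, in the units of the state.
- get_state(): the state, without advancing time (a new reading comes with each control period).
- snapshot(name): name is "scene" or "top" or "wrist"; returns a dict with "img" (480x640x3 uint8, red, green, blue), "vertical_fov" (degrees; the focal length in pixels is half the picture's height over the tangent of half this angle, whatever the lens; pixels are square), "cx", "cy" (the principal point, pixels), "D" ([k1, k2, p1, p2, k3] as OpenCV has them; the pictures are not rectified), "extrinsics" (4x4, takes a point from camera to world coordinates). Camera axes: x right, y up, looking along -z (the intrinsics and any distortion apply to the point x, -y, -z); pixel columns grow to the right and rows downward; lengths in m; the calibration is good to about 2 mm. A picture is of the moment at which its call begins. There is no depth.
- finish_job(): hands the job in; it is judged then, once.
The state is a dict: "clock": time; "q": joint angles; "qd": joint speeds; "joint_torque": joint torques, N m; "tool_pos": TCP position; "eef_rot": TCP orientation; "contact_force": force on the tool from outside, world axes, zero at the start; "moment": the same for the moment, N m; "opening": opening from 0.0 (shut) to 1.0 (fully open); "finger_force": force on a finger pad.
Only numpy, scipy, OpenCV 4.12 (cv2) and the standard library are available. Lean on these libraries where they do the work, as an engineer would, in place of code of your own. Each camera call takes 0.05 s, during which the arm holds its last target. There are 200 camera calls.

### The job

Draw the blue drying pan towards you along the pouring rest until it sits squarely against the orange stop, then lean the tall canister on the steel bar with its foot on the bench and its mouth over the pan, and let go of it there. Take hold of it again in its lower half and raise its foot so that it tips over the bar and both ceramic balls roll out into the pan. Lower the foot back to the bench and leave the empty canister leaning on the bar, with both balls in the pan and the pan still at the stop; do not disturb the other things on the bench.

Things in the scene. Friction and masses are not known exactly. Their poses are not given: they have to be found in the camera images.
- rest: Fixed yellow pouring rest. Origin on the bench under the bar's middle; its x axis runs along the bar, away from the robot (turned 0.2 rad at most). Two posts at x = -75 and +75 mm, 132 mm free between them, 76 mm high; under each a foot plate 30 x 60 x 10 mm, reaching 45 mm to +y and 15 mm to -y. The canister's foot belongs on the +y side, about 110 mm from the bar; the pan on the -y side.
- rest_bar (a point): Middle of the steel bar on its centre line, 68 mm above the bench. The bar is 16 mm thick (top at 76 mm) and runs along the rest's x axis.
- pan_place (a point): Where the pan's origin is when it sits at the stop: 115 mm from the bar (rest frame x = 0, y = -115 mm). The orange stop, fixed to the rest, is an upright plate 30 mm high, 8 mm thick, its face towards +x 65 mm on the robot's side of this point, 140 mm long along the rest's y.
- pan: Loose open blue steel pan, 130 (x) x 170 (y) x 40 mm high outside, walls and floor 4 mm, about 0.35 kg. Origin at the centre of its underside. Starts 55 to 110 mm beyond the stop along the rest's +x, nearly square to the rest. It slides on the bench when fingertips inside push its robot-side (-x) wall, or press on its floor and pull.
- canister: Loose tall square canister of translucent plastic, green bands at foot and rim, 50 x 50 mm outside, 190 mm tall, walls and floor 3 mm, open top, about 0.16 kg, two balls inside. Origin at the centre of its underside, z along its axis to the mouth. Starts upright, turned 0.3 rad at most. Friction keeps it leaning at about 55 degrees from upright, bar 130 mm up its side.
- canister_mouth (a point): Centre of the canister's open mouth, 190 mm from its origin along z. The balls roll out once the mouth points 10 to 20 degrees below level.
- ball1_center (a point): Centre of a white ceramic grinding ball, 36 mm across, 80 g, at first inside the canister.
- ball2_center (a point): Centre of the second, equal grinding ball, at first inside the canister above the first.
- jar: Bystander: closed amber glass jar, 60 mm across, 120 mm tall, standing about 150 mm from the canister (either may be the nearer to the robot). Origin under its centre.
- beaker: Bystander: open translucent beaker, 90 mm across, 110 mm tall. Origin under its centre.
- funnel_cup: Bystander: small orange cup, 48 mm across, 50 mm tall. Origin under its centre.
- screwdriver: Bystander: screwdriver, 170 mm long, lying on the bench.
- spatula: Bystander: spatula, 180 mm long, lying on the bench.
- white_bottle: Bystander: white plastic bottle with blue cap, 68 mm across, 150 mm tall. Origin under its centre.
- carton: Bystander: open cardboard carton, 180 x 140 x 130 mm. Origin under its centre.
There are look-alikes about, which are no part of the job. What is shaped like the canister but pink is not meant.

How it is judged:
By the outcome, as a careful person would: the job done as asked, in the order asked, and still so for the second after the job is handed in, with the robot touching nothing.
It also fails if it takes over 67 s, if anything falls off the work surface, if the arm or the gripper's body presses on something with over 40 N, if the wrist force passes 120 N, or if a joint passes its speed limit or range.

## Working session

There is one attempt and no reset: what is moved stays moved. The work goes in short steps, Python scripts to look and compute and a tool call to move; the robot and the scene stay as the last step left them, time stands still between calls to the robot, and variables do not carry over. Pictures are saved under pics/ and viewed, at most 10 in all, crops included, and the job is handed in when it is done.

Besides the shell and the picture viewer there is one more tool, called after ">>>" by a JSON object that holds its "fn" and its "kwargs". send_rows: Moves the arm, as the interface text tells. Its arguments: {"type":"object","properties":{"motion":{"type":"array"},"grip_force":{"type":"number"}},"required":["motion"]}

```bash
mkdir -p pics
cat > h.py <<'E'
from plant import *
import numpy as np, cv2
from scipy.spatial.transform import Rotation as R
def cam(s):
    h,w=s["img"].shape[:2]; f=h/2/np.tan(np.radians(s["vertical_fov"])/2)
    return np.array([[f,0,s["cx"]],[0,f,s["cy"]],[0,0,1]]),np.array(s["D"],float),np.array(s["extrinsics"])
def ray(s,uv):
    K,D,E=cam(s); p=cv2.undistortPoints(np.array(uv,float).reshape(-1,1,2),K,D).reshape(-1,2)
    d=np.c_[p[:,0],-p[:,1],-np.ones(len(p))]@E[:3,:3].T
    return E[:3,3],d
def onz(s,uv,z):
    o,d=ray(s,uv); return o+d*((z-o[2])/d[:,2])[:,None]
def proj(s,P):
    K,D,E=cam(s); P=(np.atleast_2d(P)-E[:3,3])@E[:3,:3]
    return cv2.projectPoints(P*[1,-1,-1],np.zeros(3),np.zeros(3),K,D)[0].reshape(-1,2)
def save(s,n): cv2.imwrite(f"pics/{n}.png",s["img"][:,:,::-1])
E
python3 - <<'E'
from h import *
import pickle
for n in("scene","top"):
    s=snapshot(n); save(s,n+"0"); pickle.dump(s,open(n+"0.pkl","wb"))
    print(n,np.round(s["extrinsics"],3).tolist(),s["vertical_fov"],s["D"])
st=get_state(); print(st); print(R.from_quat(st["eef_rot"]).as_matrix().round(3))
E
```

```text
scene [[0.355, -0.753, 0.554, 1.281], [0.935, 0.284, -0.214, -0.301], [0.004, 0.594, 0.805, 1.156], [0.0, 0.0, 0.0, 1.0]] 49.495000218879156 [-0.15594496  0.          0.          0.          0.        ]
top [[0.014, 0.99, -0.139, 0.445], [-1.0, 0.012, -0.012, -0.022], [-0.011, 0.139, 0.99, 1.213], [0.0, 0.0, 0.0, 1.0]] 53.6600526166117 [-0.03874978  0.          0.          0.          0.        ]
{'clock': 0.1, 'q': array([ 1.21478904,  0.68987088, -0.19454185,  1.56621639,  0.15727672,
        0.90247538, -0.2150804 ]), 'qd': array([ 3.47802139e-04, -1.51107930e-03,  1.24801211e-03, -1.31645155e-03,
        4.72251726e-04, -1.53793668e-05,  6.78408055e-04]), 'joint_torque': array([-3.70444628e-03, -5.28500354e+01, -1.27157819e+00, -1.53836364e+01,
       -5.24811528e-02,  2.01741364e-03,  2.48946702e-05]), 'tool_pos': array([ 0.23726414, -0.5775908 ,  0.22011533]), 'eef_rot': array([ 9.81056794e-01,  1.93718721e-01, -1.93351963e-04, -7.66623167e-04]), 'contact_force': array([-0.01848859,  0.83586725,  0.02777863]), 'moment': array([-0.00398159,  0.03478422, -0.03920789]), 'finger_force': 0.0, 'opening': 0.9990177879355759}
[[ 0.925  0.38  -0.001]
 [ 0.38  -0.925  0.001]
 [-0.    -0.002 -1.   ]]
```

View pics/top0.png

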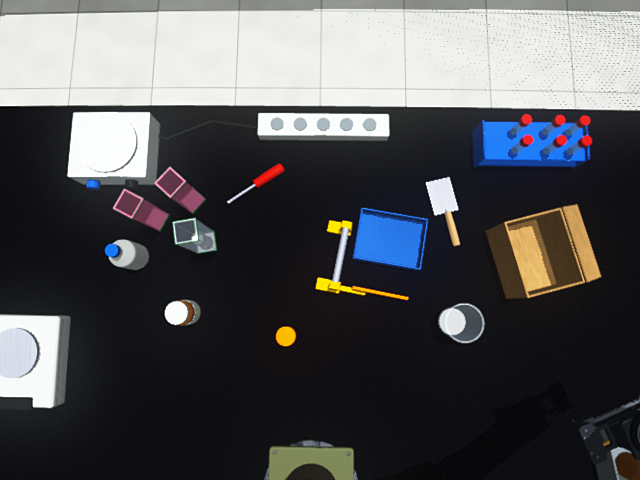

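View pics/scene0.png

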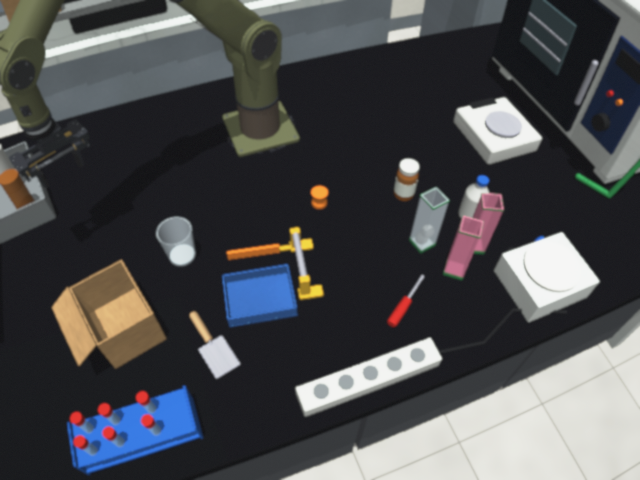

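The top view shows the rest at about (338,258), the pan at (391,239), the stop at (385,294), the canister rim at (186,231) with its foot near (203,243), the jar at (181,313) and the pink look-alikes at (140,210) and (180,190). The scene view agrees with this. Next I measure the corners.

Run:
```python
from h import *
import pickle
s=pickle.load(open("top0.pkl","rb")); im=s["img"]; hsv=cv2.cvtColor(im,cv2.COLOR_RGB2HSV)
def big(lo,hi,roi,n=1):
    m=cv2.inRange(hsv,lo,hi); k=np.zeros_like(m); x0,y0,x1,y1=roi; k[y0:y1,x0:x1]=255; m&=k
    c=sorted(cv2.findContours(m,0,1)[0],key=cv2.contourArea)[::-1][:n]; return m,c
m,c=big((100,120,60),(125,255,255),(340,195,440,280))
r=cv2.boxPoints(cv2.minAreaRect(c[0])); P=onz(s,r,.04); print("pan",P.round(4).tolist(), np.linalg.norm(np.diff(P[:3],axis=0),axis=1),P.mean(0))
q=cv2.approxPolyDP(c[0],6,True).reshape(-1,2);print(q.tolist(),onz(s,q,.04).round(3).tolist())
m,c=big((8,150,100),(18,255,255),(340,270,420,310)); r=cv2.boxPoints(cv2.minAreaRect(c[0])); print("stop",r.tolist(),onz(s,r,.03).round(4).tolist())
m,c=big((22,150,100),(32,255,255),(300,210,380,300),2)
for k in c: print("yel",cv2.boundingRect(k),onz(s,cv2.boxPoints(cv2.minAreaRect(k)),.076).round(3).tolist())
# bar: greyish
m,c=big((0,0,110),(180,70,255),(325,225,360,285)); k=c[0]; (cx,cy),wh,a=cv2.minAreaRect(k); b=cv2.boxPoints(cv2.minAreaRect(k)); print("bar",(cx,cy),wh,onz(s,b,.073).round(4).tolist(),onz(s,[[cx,cy]],.074))
m,c=big((5,150,100),(22,255,255),(270,320,300,350)); print("cup",onz(s,[cv2.minEnclosingCircle(c[0])[0]],.05))
print("jar",onz(s,[[180,312]],.12),"bottle",onz(s,[[112,251]],.15))
crop=np.hstack([cv2.resize(im[150:290,90:240],None,fx=2.6,fy=2.6,interpolation=2),cv2.resize(im[200:305,310:420],None,fx=3.466,fy=3.466,interpolation=2)[:364]]) 
cv2.imwrite("pics/crop.png",crop[:,:,::-1]); print(crop.shape)
```

```text
pan [[0.5617, -0.0937, 0.04], [0.6957, -0.1162, 0.04], [0.6672, -0.2902, 0.04], [0.5341, -0.2651, 0.04]] [0.13587452 0.17631573] [ 0.61466845 -0.19128028  0.04      ]
[[361, 207], [352, 257], [420, 269], [428, 219]] [[0.694, -0.118, 0.04], [0.567, -0.096, 0.04], [0.539, -0.264, 0.04], [0.665, -0.286, 0.04]]
stop [[351.3541259765625, 288.6421203613281], [352.0, 285.9999694824219], [405.01025390625, 298.9580383300781], [404.3643798828125, 301.6001892089844]] [[0.4888, -0.0949, 0.03], [0.4954, -0.0965, 0.03], [0.465, -0.2277, 0.03], [0.4585, -0.2261, 0.03]]
yel (315, 277, 51, 18) [[0.486, -0.005, 0.076], [0.515, -0.01, 0.076], [0.493, -0.128, 0.076], [0.464, -0.122, 0.076]]
yel (327, 220, 25, 16) [[0.625, -0.031, 0.076], [0.659, -0.036, 0.076], [0.65, -0.094, 0.076], [0.616, -0.088, 0.076]]
bar (340.3653869628906, 254.17308044433594) (6.6679487228393555, 55.10863494873047) [[0.506, -0.0451, 0.073], [0.6376, -0.0701, 0.073], [0.6346, -0.0861, 0.073], [0.503, -0.0607, 0.073]] [[ 0.5696762  -0.06535324  0.074     ]]
cup [[0.37275388 0.06506704 0.05      ]]
jar [[0.42653767 0.30291204 0.12      ]] bottle [[0.5618811  0.45803476 0.15      ]]
(364, 771, 3)
```

View pics/crop.png

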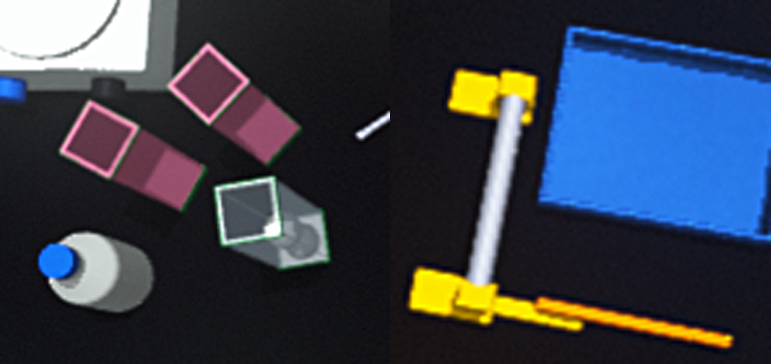

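```bash
cat >> h.py <<'E'
U=np.array([np.cos(.19),-np.sin(.19),0]);V=np.array([np.sin(.19),np.cos(.19),0]);Z=np.array([0,0,1.])
BAR=np.array([.570,-.0655,0]);PP=BAR-.115*V
def tool(zdir,y): # rotation with tool z, tool y ~
    z=zdir/np.linalg.norm(zdir); y=y-z*(y@z); y/=np.linalg.norm(y); return np.c_[np.cross(y,z),y,z]
def plan(p,M,n,p0=None,M0=None):
    st=get_state(); p0=np.array(st["tool_pos"]) if p0 is None else p0; M0=R.from_quat(st["eef_rot"]).as_matrix() if M0 is None else M0
    w=R.from_matrix(M0.T@M).as_rotvec()/n; d=(np.array(p)-p0)/n*100
    print("n",n,"d",d.round(2),"|d|",np.linalg.norm(d).round(2),"w",w.round(3),np.linalg.norm(w).round(3))
    for i in range(n):
        Mi=M0@R.from_rotvec(w*i).as_matrix(); print(i,(Mi.T@d).round(2).tolist())
    return p,M
E
python3 - <<'E'
from h import *
import pickle
s=pickle.load(open("top0.pkl","rb"))
f=lambda a:np.array(a)/2.6+[90,150]-.3
c=onz(s,f([[215,187],[274,178],[281,236],[222,245]]),.1885); print("can",c.round(4).tolist(),c.mean(0)); e=c[1]-c[0]; print(np.linalg.norm(np.roll(c,-1,0)-c,axis=1),"yaw",np.arctan2(e[0],-e[1]))
e=c[2]-c[1]; print("yaw2",np.arctan2(-e[1],-e[0]))
print("foot",onz(s,f([[328,262],[283,268],[322,210]]),0).round(4).tolist())
for q in([[208,43],[249,81],[209,125],[168,85]],[[89,100],[138,124],[110,178],[60,152]]):
    print("pink",onz(s,f(q),.19).round(3).tolist())
p,M=plan(PP+.068*U-.022*U+[0,0,.2],tool(-Z,U),10)
E
```

```text
can [[0.6246, 0.3099, 0.1885], [0.6329, 0.2597, 0.1885], [0.5833, 0.2513, 0.1885], [0.5751, 0.3011, 0.1885]] [0.60399972 0.28051338 0.1885    ]
[0.05081134 0.0502997  0.05046308 0.05032821] yaw 0.16413616750367535
yaw2 0.16831519954309687
foot [[0.5833, 0.2534, 0.0], [0.5767, 0.2981, 0.0], [0.6356, 0.2617, 0.0]]
pink [[0.75, 0.323, 0.19], [0.717, 0.285, 0.19], [0.678, 0.318, 0.19], [0.713, 0.355, 0.19]]
pink [[0.699, 0.423, 0.19], [0.678, 0.379, 0.19], [0.631, 0.4, 0.19], [0.653, 0.445, 0.19]]
n 10 d [ 3.56  3.9  -0.2 ] |d| 5.29 w [-0.    -0.    -0.099] 0.099
0 [4.78, -2.26, 0.2]
1 [4.98, -1.77, 0.2]
2 [5.13, -1.27, 0.2]
3 [5.23, -0.76, 0.2]
4 [5.28, -0.24, 0.2]
5 [5.28, 0.29, 0.2]
6 [5.22, 0.81, 0.2]
7 [5.12, 1.32, 0.2]
8 [4.96, 1.82, 0.2]
9 [4.76, 2.3, 0.2]
```

>>> {"fn": "send_rows", "kwargs": {"motion": [{"x":3.2,"y":-1.5,"z":0.1,"rz":-0.066,"jaw":0},{"x":3.25,"y":-1.3,"z":0.1,"rz":-0.066,"jaw":0},{"x":3.35,"y":-1.1,"z":0.1,"rz":-0.066,"jaw":0},{"x":3.4,"y":-0.85,"z":0.1,"rz":-0.066,"jaw":0},{"x":3.45,"y":-0.6,"z":0.1,"rz":-0.066,"jaw":0}]}}

```text
schema error: expected keys x, y, z, rx, ry, rz, jaw
```

>>> {"fn": "send_rows", "kwargs": {"motion": [{"x":3.5,"y":-0.4,"z":0.1,"rz":-0.066,"jaw":0},{"x":3.5,"y":-0.2,"z":0.1,"rz":-0.066,"jaw":0},{"x":3.5,"y":0.0,"z":0.1,"rz":-0.066,"jaw":0},{"x":3.5,"y":0.25,"z":0.1,"rz":-0.066,"jaw":0},{"x":3.5,"y":0.5,"z":0.1,"rz":-0.066,"jaw":0}]}}

```text
schema error: expected keys x, y, z, rx, ry, rz, jaw
```

>>> {"fn": "send_rows", "kwargs": {"motion": [{"x":3.45,"y":0.7,"z":0.1,"rz":-0.066,"jaw":0},{"x":3.4,"y":0.9,"z":0.1,"rz":-0.066,"jaw":0},{"x":3.35,"y":1.1,"z":0.1,"rz":-0.066,"jaw":0},{"x":3.25,"y":1.3,"z":0.1,"rz":-0.066,"jaw":0},{"x":3.2,"y":1.5,"z":0.1,"rz":-0.066,"jaw":0}]}}

```text
schema error: expected keys x, y, z, rx, ry, rz, jaw
```

Run:
```python
from h import *
st=get_state(); print(st["clock"],st["q"].round(2),st["tool_pos"].round(4))
plan(PP+.046*U+[0,0,.024],tool(-Z,U),5)
```

```text
0.1 [ 1.21  0.69 -0.19  1.57  0.16  0.9  -0.22] [ 0.2373 -0.5776  0.2201]
n 5 d [ 7.12  7.81 -3.92] |d| 11.27 w [-0.    -0.    -0.198] 0.198
0 [9.56, -4.51, 3.93]
1 [10.26, -2.54, 3.93]
2 [10.56, -0.47, 3.92]
3 [10.45, 1.62, 3.92]
4 [9.92, 3.64, 3.92]
```

>>> {"fn": "send_rows", "kwargs": {"motion": [{"x":3.2,"y":-1.5,"z":0.1,"rx":0,"ry":0,"rz":-0.066,"jaw":0},{"x":3.25,"y":-1.3,"z":0.1,"rx":0,"ry":0,"rz":-0.066,"jaw":0},{"x":3.35,"y":-1.1,"z":0.1,"rx":0,"ry":0,"rz":-0.066,"jaw":0},{"x":3.4,"y":-0.85,"z":0.1,"rx":0,"ry":0,"rz":-0.066,"jaw":0},{"x":3.45,"y":-0.6,"z":0.1,"rx":0,"ry":0,"rz":-0.066,"jaw":0}]}}

```text
clock: 0.6
tool_pos: [0.3563, -0.4469, 0.2155]
eef_rot: [0.935, 0.353, -0.0, -0.0]
contact_force: [0.5, -0.1, -1.2]
opening: 0.57
finger_force: 0.0
```

>>> {"fn": "send_rows", "kwargs": {"motion": [{"x":3.5,"y":-0.4,"z":0.1,"rx":0,"ry":0,"rz":-0.066,"jaw":0},{"x":3.5,"y":-0.2,"z":0.1,"rx":0,"ry":0,"rz":-0.066,"jaw":0},{"x":3.5,"y":0.0,"z":0.1,"rx":0,"ry":0,"rz":-0.066,"jaw":0},{"x":3.5,"y":0.25,"z":0.1,"rx":0,"ry":0,"rz":-0.066,"jaw":0},{"x":3.5,"y":0.5,"z":0.1,"rx":0,"ry":0,"rz":-0.066,"jaw":0}]}}

```text
clock: 1.1
tool_pos: [0.4731, -0.3158, 0.2105]
eef_rot: [0.865, 0.502, -0.0, -0.0]
contact_force: [0.2, -0.6, -0.3]
opening: 0.115
finger_force: 0.0
```

>>> {"fn": "send_rows", "kwargs": {"motion": [{"x":3.45,"y":0.7,"z":0.1,"rx":0,"ry":0,"rz":-0.066,"jaw":0},{"x":3.4,"y":0.9,"z":0.1,"rx":0,"ry":0,"rz":-0.066,"jaw":0},{"x":3.35,"y":1.1,"z":0.1,"rx":0,"ry":0,"rz":-0.066,"jaw":0},{"x":3.25,"y":1.3,"z":0.1,"rx":0,"ry":0,"rz":-0.066,"jaw":0},{"x":3.2,"y":1.5,"z":0.1,"rx":0,"ry":0,"rz":-0.066,"jaw":0}]}}

```text
clock: 1.6
tool_pos: [0.5875, -0.1822, 0.2054]
eef_rot: [0.77, 0.637, -0.0, -0.0]
contact_force: [0.2, -0.9, 0.7]
opening: 0.007
finger_force: 0.0
```

Run:
```python
from h import *
st=get_state(); print(st["clock"],st["q"].round(2),st["tool_pos"].round(4))
plan(PP+.046*U+[0,0,.024],tool(-Z,U),5)
```

```text
1.6 [ 0.46  0.72 -0.42  1.61  0.35  0.9  -0.28] [ 0.5875 -0.1822  0.2054]
n 5 d [ 0.12 -0.1  -3.63] |d| 3.63 w [-0.  0.  0.] 0.0
0 [-0.07, 0.14, 3.63]
1 [-0.07, 0.14, 3.63]
2 [-0.07, 0.14, 3.63]
3 [-0.07, 0.14, 3.63]
4 [-0.07, 0.14, 3.63]
```

>>> {"fn": "send_rows", "kwargs": {"motion": [{"x":-0.1,"y":0.15,"z":4,"rx":0,"ry":0,"rz":0,"jaw":0},{"x":-0.1,"y":0.15,"z":4,"rx":0,"ry":0,"rz":0,"jaw":0},{"x":-0.1,"y":0.15,"z":4,"rx":0,"ry":0,"rz":0,"jaw":0},{"x":-0.05,"y":0.15,"z":3.2,"rx":0,"ry":0,"rz":0,"jaw":0},{"x":0,"y":0.1,"z":2.9,"rx":0,"ry":0,"rz":0,"jaw":0}]}}

```text
clock: 2.1
tool_pos: [0.5923, -0.1881, 0.0225]
eef_rot: [0.771, 0.636, -0.001, -0.001]
contact_force: [0.6, -0.4, 0.6]
opening: 0.004
finger_force: 0.0
```

>>> {"fn": "send_rows", "kwargs": {"motion": [{"x":0,"y":-1,"z":0,"rx":0,"ry":0,"rz":0,"jaw":0},{"x":0,"y":-1,"z":0,"rx":0,"ry":0,"rz":0,"jaw":0},{"x":0,"y":-1,"z":0,"rx":0,"ry":0,"rz":0,"jaw":0},{"x":0,"y":-1,"z":0,"rx":0,"ry":0,"rz":0,"jaw":0},{"x":0,"y":-1,"z":0,"rx":0,"ry":0,"rz":0,"jaw":0}]}}

```text
clock: 2.6
tool_pos: [0.5435, -0.1785, 0.0244]
eef_rot: [0.771, 0.636, -0.0, -0.0]
contact_force: [0.1, 0.4, 0.7]
opening: 0.005
finger_force: 0.0
```

>>> {"fn": "send_rows", "kwargs": {"motion": [{"x":0,"y":-0.8,"z":0,"rx":0,"ry":0,"rz":0,"jaw":0},{"x":0,"y":-0.7,"z":0,"rx":0,"ry":0,"rz":0,"jaw":0},{"x":0,"y":-0.6,"z":0,"rx":0,"ry":0,"rz":0,"jaw":0},{"x":0,"y":-0.5,"z":0,"rx":0,"ry":0,"rz":0,"jaw":0},{"x":0,"y":-0.4,"z":0,"rx":0,"ry":0,"rz":0,"jaw":0}]}}

```text
clock: 3.1
tool_pos: [0.5145, -0.1728, 0.0248]
eef_rot: [0.771, 0.636, 0.0, 0.0]
contact_force: [-0.1, 0.1, -0.3]
opening: 0.004
finger_force: 0.0
```

>>> {"fn": "send_rows", "kwargs": {"motion": [{"x":0,"y":-0.3,"z":0,"rx":0,"ry":0,"rz":0,"jaw":0},{"x":0,"y":-0.3,"z":0,"rx":0,"ry":0,"rz":0,"jaw":0},{"x":0,"y":-0.2,"z":0,"rx":0,"ry":0,"rz":0,"jaw":0},{"x":0,"y":-0.2,"z":0,"rx":0,"ry":0,"rz":0,"jaw":0},{"x":0,"y":0,"z":0,"rx":0,"ry":0,"rz":0,"jaw":0}]}}

```text
clock: 3.6
tool_pos: [0.5047, -0.171, 0.0248]
eef_rot: [0.771, 0.636, -0.0, -0.0]
contact_force: [0.1, 0.0, -0.2]
opening: 0.004
finger_force: 0.0
```

Run:
```python
from h import *
st=get_state(); print(st["clock"],st["tool_pos"].round(4),st["contact_force"].round(2),(st["tool_pos"]-PP)@U)
s=snapshot("top");im=s["img"]; cv2.imwrite("pics/pan1.png",cv2.resize(im[180:320,290:450],None,fx=4,fy=4)[:,:,::-1])
```

```text
3.6 [ 0.5047 -0.171   0.0248] [ 0.14  0.04 -0.17] -0.0442459783592167
```

View pics/pan1.png

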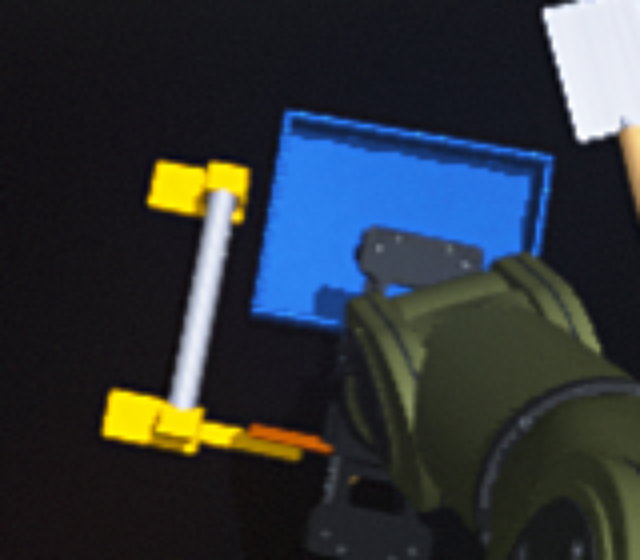

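Run:
```python
from h import *
st=get_state(); p=st["tool_pos"]
s=snapshot("scene");im=s["img"]
t=snapshot("top")
print("tcp scene",proj(s,p),"top",proj(t,p), "bar end scene",proj(s,[BAR+.068*Z,PP]))
hsv=cv2.cvtColor(im,cv2.COLOR_RGB2HSV); 
cv2.imwrite("pics/pan2.png",cv2.resize(im[210:350,190:350],None,fx=4,fy=4)[:,:,::-1])
```

```text
tcp scene [[253.73893189 256.37442223]] top [[381.74058524 282.63189092]] bar end scene [[299.48644329 254.54790957]
 [256.69088686 275.32650864]]
```

View pics/pan2.png

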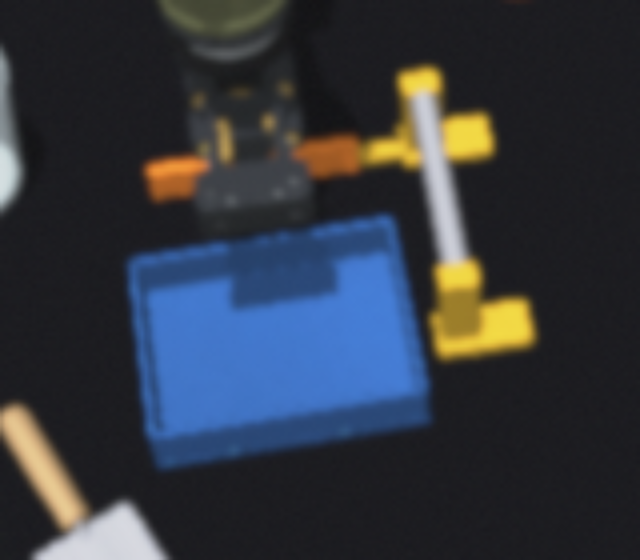

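>>> {"fn": "send_rows", "kwargs": {"motion": [{"x":0,"y":0,"z":-3.5,"rx":0,"ry":0,"rz":0,"jaw":0},{"x":0,"y":0,"z":-3.5,"rx":0,"ry":0,"rz":0,"jaw":0},{"x":0,"y":4.3,"z":0,"rx":0,"ry":0,"rz":0,"jaw":0},{"x":0,"y":4.3,"z":0,"rx":0,"ry":0,"rz":0,"jaw":0},{"x":0,"y":0,"z":3.5,"rx":0,"ry":0,"rz":0,"jaw":0}]}}

```text
clock: 4.25
tool_pos: [0.6008, -0.1891, 0.0646]
eef_rot: [0.772, 0.636, 0.007, 0.007]
contact_force: [-0.1, 0.6, -0.6]
opening: 0.009
finger_force: 0.0
```

>>> {"fn": "send_rows", "kwargs": {"motion": [{"x":0,"y":0,"z":3,"rx":0,"ry":0,"rz":0,"jaw":0},{"x":0,"y":0,"z":0.8,"rx":0,"ry":0,"rz":0,"jaw":0},{"x":0,"y":-0.4,"z":0,"rx":0,"ry":0,"rz":0,"jaw":0},{"x":0,"y":-0.4,"z":0,"rx":0,"ry":0,"rz":0,"jaw":0},{"x":0,"y":-0.4,"z":0,"rx":0,"ry":0,"rz":0,"jaw":0}]}}

```text
clock: 4.75
tool_pos: [0.5781, -0.1851, 0.0234]
eef_rot: [0.771, 0.636, 0.001, 0.001]
contact_force: [0.1, -0.2, 0.3]
opening: 0.004
finger_force: 0.0
```

>>> {"fn": "send_rows", "kwargs": {"motion": [{"x":0,"y":-0.4,"z":0,"rx":0,"ry":0,"rz":0,"jaw":0},{"x":0,"y":-0.4,"z":0,"rx":0,"ry":0,"rz":0,"jaw":0},{"x":0,"y":-0.4,"z":0,"rx":0,"ry":0,"rz":0,"jaw":0},{"x":0,"y":-0.4,"z":0,"rx":0,"ry":0,"rz":0,"jaw":0},{"x":0,"y":-0.4,"z":0,"rx":0,"ry":0,"rz":0,"jaw":0}]}}

```text
clock: 5.25
tool_pos: [0.5596, -0.1814, 0.0226]
eef_rot: [0.771, 0.636, 0.001, 0.001]
contact_force: [2.6, -1.1, 3.5]
opening: 0.006
finger_force: 1.7
```

Run:
```python
from h import *
st=get_state(); print(st["clock"],st["tool_pos"].round(4),st["contact_force"].round(2),(st["tool_pos"]-PP)@U)
s=snapshot("top");im=s["img"]; hsv=cv2.cvtColor(im,cv2.COLOR_RGB2HSV)
m=cv2.inRange(hsv,(100,120,60),(125,255,255)); m[:195]=0;m[320:]=0;m[:,:340]=0;m[:,440:]=0
c=max(cv2.findContours(m,0,1)[0],key=cv2.contourArea); q=cv2.approxPolyDP(cv2.convexHull(c),4,True).reshape(-1,2); W=onz(s,q,.04)-PP
print(q.tolist(),np.c_[W@U,W@V].round(3).tolist())
```

```text
5.25 [ 0.5596 -0.1814  0.0226] [ 2.6  -1.13  3.54] 0.011659448216237038
[[417, 216], [374, 262], [352, 257], [361, 207]] [[0.137, -0.055], [0.001, 0.029], [0.002, 0.085], [0.131, 0.087]]
```

>>> {"fn": "send_rows", "kwargs": {"motion": [{"x":0,"y":-0.4,"z":0,"rx":0,"ry":0,"rz":0,"jaw":0},{"x":0,"y":-0.4,"z":0,"rx":0,"ry":0,"rz":0,"jaw":0},{"x":0,"y":-0.4,"z":0,"rx":0,"ry":0,"rz":0,"jaw":0},{"x":0,"y":-0.4,"z":0,"rx":0,"ry":0,"rz":0,"jaw":0},{"x":0,"y":-0.4,"z":0,"rx":0,"ry":0,"rz":0,"jaw":0}]}}

```text
clock: 5.8
tool_pos: [0.5382, -0.1774, 0.022]
eef_rot: [0.771, 0.636, 0.0, 0.0]
contact_force: [-0.2, 0.2, -0.4]
opening: 0.008
finger_force: 0.0
```

```bash
cat >> h.py <<'E'
def pan():
    st=get_state(); print(st["clock"],st["tool_pos"].round(4),st["contact_force"].round(2),(st["tool_pos"]-PP)@U)
    s=snapshot("top");im=s["img"]; hsv=cv2.cvtColor(im,cv2.COLOR_RGB2HSV)
    m=cv2.inRange(hsv,(100,120,60),(125,255,255)); m[:195]=0;m[320:]=0;m[:,:340]=0;m[:,440:]=0
    c=max(cv2.findContours(m,0,1)[0],key=cv2.contourArea); q=cv2.approxPolyDP(cv2.convexHull(c),4,True).reshape(-1,2); W=onz(s,q,.04)-PP
    print(q.tolist(),np.c_[W@U,W@V].round(3).tolist())
E
python3 -c "
from h import *
pan()"
```

```text
5.8 [ 0.5382 -0.1774  0.022 ] [-0.24  0.15 -0.36] -0.010071353820823276
[[352, 257], [361, 207], [428, 219], [376, 263]] [[0.002, 0.085], [0.131, 0.087], [0.135, -0.084], [-0.0, 0.024]]
```

```bash
python3 -c "
from h import *
s=snapshot('wrist');save(s,'w1');st=get_state();print(proj(s,st['tool_pos']),proj(s,st['tool_pos']-[0,0,.011]),s['extrinsics'].round(3))
W=lambda a,b,z:PP+a*U+b*V+z*Z
print('wall top expected',proj(s,[W(.002,.085,.04),W(.002,-.085,.04),W(.006,0,.04)]).round())"
```

```text
[[318.94078699 277.99168947]] [[319.14832512 270.57455746]] [[ 0.982  0.183  0.053  0.55 ]
 [-0.19   0.948  0.253 -0.112]
 [-0.004 -0.259  0.966  0.185]
 [ 0.     0.     0.     1.   ]]
wall top expected [[354. 100.]
 [346. 432.]
 [359. 291.]]
```

View pics/w1.png

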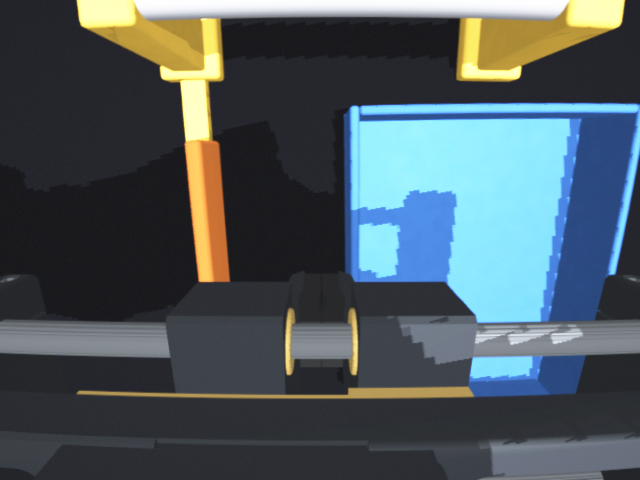

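The wrist view shows the closed fingers at x 290–350, outside the pan wall at x≈350. They hopped over the wall and the pan hasn't moved. I'll turn the gripper 90° and push with both open fingers, spread along the wall and lower down.

```bash
python3 -c "
from h import *
st=get_state();p0=st['tool_pos']+[0,0,.08];M0=R.from_quat(st['eef_rot']).as_matrix()
plan(PP+.038*U-.013*V+.10*Z,tool(-Z,V),12,p0,M0)
plan(PP+.038*U-.013*V+.10*Z,tool(-Z,-V),12,p0,M0)
print(st['q'].round(2))"
```

```text
n 12 d [ 0.4  -0.18 -0.01] |d| 0.44 w [-0.    -0.    -0.131] 0.131
0 [-0.1, 0.43, 0.01]
1 [-0.15, 0.41, 0.01]
2 [-0.2, 0.39, 0.01]
3 [-0.25, 0.36, 0.01]
4 [-0.3, 0.32, 0.01]
5 [-0.34, 0.28, 0.01]
6 [-0.37, 0.23, 0.01]
7 [-0.4, 0.18, 0.01]
8 [-0.42, 0.13, 0.01]
9 [-0.43, 0.07, 0.01]
10 [-0.44, 0.02, 0.01]
11 [-0.43, -0.04, 0.01]
n 12 d [ 0.4  -0.18 -0.01] |d| 0.44 w [-0.     0.     0.131] 0.131
0 [-0.1, 0.43, 0.01]
1 [-0.04, 0.43, 0.01]
2 [0.02, 0.44, 0.01]
3 [0.07, 0.43, 0.01]
4 [0.13, 0.42, 0.01]
5 [0.18, 0.4, 0.01]
6 [0.23, 0.37, 0.01]
7 [0.28, 0.34, 0.01]
8 [0.32, 0.3, 0.01]
9 [0.36, 0.25, 0.01]
10 [0.39, 0.2, 0.01]
11 [0.41, 0.15, 0.01]
[ 0.39  0.92 -0.25  1.87  0.52  0.42 -0.44]
```

>>> {"fn": "send_rows", "kwargs": {"motion": [{"x":0,"y":0,"z":-4,"rx":0,"ry":0,"rz":0,"jaw":0},{"x":0,"y":0,"z":-4,"rx":0,"ry":0,"rz":0,"jaw":0},{"x":-0.1,"y":0.43,"z":0,"rx":0,"ry":0,"rz":0.131,"jaw":3},{"x":-0.04,"y":0.43,"z":0,"rx":0,"ry":0,"rz":0.131,"jaw":7},{"x":0.02,"y":0.44,"z":0,"rx":0,"ry":0,"rz":0.131,"jaw":7}]}}

```text
clock: 6.4
tool_pos: [0.5484, -0.1826, 0.1013]
eef_rot: [0.882, 0.471, -0.002, -0.001]
contact_force: [0.3, 0.7, 0.9]
opening: 0.254
finger_force: 0.0
```

>>> {"fn": "send_rows", "kwargs": {"motion": [{"x":0.07,"y":0.43,"z":0,"rx":0,"ry":0,"rz":0.131,"jaw":7},{"x":0.13,"y":0.42,"z":0,"rx":0,"ry":0,"rz":0.131,"jaw":7},{"x":0.18,"y":0.4,"z":0,"rx":0,"ry":0,"rz":0.131,"jaw":7},{"x":0.23,"y":0.37,"z":0,"rx":0,"ry":0,"rz":0.131,"jaw":7},{"x":0.28,"y":0.34,"z":0,"rx":0,"ry":0,"rz":0.131,"jaw":7}]}}

```text
clock: 6.9
tool_pos: [0.5682, -0.1912, 0.1007]
eef_rot: [0.987, 0.162, -0.002, -0.001]
contact_force: [0.6, 0.2, 0.6]
opening: 0.702
finger_force: 0.0
```

>>> {"fn": "send_rows", "kwargs": {"motion": [{"x":0.32,"y":0.3,"z":0,"rx":0,"ry":0,"rz":0.131,"jaw":7},{"x":0.36,"y":0.25,"z":0,"rx":0,"ry":0,"rz":0.131,"jaw":7},{"x":0.39,"y":0.2,"z":0,"rx":0,"ry":0,"rz":0.131,"jaw":7},{"x":0.41,"y":0.15,"z":0,"rx":0,"ry":0,"rz":0.131,"jaw":7},{"x":0,"y":0,"z":0,"rx":0,"ry":0,"rz":0,"jaw":7}]}}

```text
clock: 7.4
tool_pos: [0.585, -0.1982, 0.1007]
eef_rot: [0.995, -0.096, -0.002, -0.0]
contact_force: [-0.0, -0.0, 0.9]
opening: 0.793
finger_force: 0.0
```

```bash
python3 -c "
from h import *
st=get_state();print(st['q'].round(2),st['tool_pos'])
plan(PP+.038*U-.013*V+.0165*Z,tool(-Z,-V),3)"
```

```text
[ 0.21  0.84  0.07  1.69 -0.09  0.62 -1.43] [ 0.58500985 -0.19824973  0.10073771]
n 3 d [-0.06 -0.   -2.81] |d| 2.81 w [ 0.     0.001 -0.001] 0.001
0 [-0.05, 0.02, 2.81]
1 [-0.05, 0.02, 2.81]
2 [-0.06, 0.02, 2.81]
```

>>> {"fn": "send_rows", "kwargs": {"motion": [{"x":0,"y":0,"z":3.5,"rx":0,"ry":0,"rz":0,"jaw":7},{"x":0,"y":0,"z":3,"rx":0,"ry":0,"rz":0,"jaw":7},{"x":0,"y":0,"z":1.4,"rx":0,"ry":0,"rz":0,"jaw":7},{"x":0,"y":0,"z":0.5,"rx":0,"ry":0,"rz":0,"jaw":7},{"x":0,"y":0,"z":0,"rx":0,"ry":0,"rz":0,"jaw":7}]}}

```text
clock: 7.9
tool_pos: [0.5859, -0.1986, 0.0176]
eef_rot: [0.995, -0.096, -0.001, -0.0]
contact_force: [-0.2, 0.2, -1.1]
opening: 0.795
finger_force: 0.0
```

>>> {"fn": "send_rows", "kwargs": {"motion": [{"x":-0.5,"y":0,"z":0,"rx":0,"ry":0,"rz":0,"jaw":7},{"x":-0.5,"y":0,"z":0,"rx":0,"ry":0,"rz":0,"jaw":7},{"x":-0.5,"y":0,"z":0,"rx":0,"ry":0,"rz":0,"jaw":7},{"x":-0.5,"y":0,"z":0,"rx":0,"ry":0,"rz":0,"jaw":7},{"x":-0.4,"y":0,"z":0,"rx":0,"ry":0,"rz":0,"jaw":7}]}}

```text
clock: 8.4
tool_pos: [0.5627, -0.194, 0.0183]
eef_rot: [0.995, -0.096, 0.001, 0.0]
contact_force: [2.6, 0.6, 0.4]
opening: 0.793
finger_force: 1.2
```

>>> {"fn": "send_rows", "kwargs": {"motion": [{"x":-0.3,"y":0,"z":0,"rx":0,"ry":0,"rz":0,"jaw":7},{"x":-0.3,"y":0,"z":0,"rx":0,"ry":0,"rz":0,"jaw":7},{"x":-0.3,"y":0,"z":0,"rx":0,"ry":0,"rz":0,"jaw":7},{"x":-0.3,"y":0,"z":0,"rx":0,"ry":0,"rz":0,"jaw":7},{"x":-0.3,"y":0,"z":0,"rx":0,"ry":0,"rz":0,"jaw":7}]}}

```text
clock: 8.9
tool_pos: [0.549, -0.1916, 0.0182]
eef_rot: [0.995, -0.096, 0.001, 0.0]
contact_force: [4.8, -0.6, 1.8]
opening: 0.798
finger_force: 2.2
```

```bash
python3 -c "
from h import *
pan()"
```

```text
8.9 [ 0.549  -0.1916  0.0182] [ 4.84 -0.6   1.76] 0.0032082526699449185
[[401, 219], [391, 240], [352, 262], [362, 211]] [[0.121, -0.017], [0.064, -0.002], [-0.01, 0.082], [0.122, 0.083]]
```

>>> {"fn": "send_rows", "kwargs": {"motion": [{"x":-0.4,"y":0,"z":0,"rx":0,"ry":0,"rz":0,"jaw":7},{"x":-0.4,"y":0,"z":0,"rx":0,"ry":0,"rz":0,"jaw":7},{"x":-0.4,"y":0,"z":0,"rx":0,"ry":0,"rz":0,"jaw":7},{"x":-0.4,"y":0,"z":0,"rx":0,"ry":0,"rz":0,"jaw":7},{"x":-0.4,"y":0,"z":0,"rx":0,"ry":0,"rz":0,"jaw":7}]}}

```text
clock: 9.45
tool_pos: [0.5288, -0.1875, 0.0181]
eef_rot: [0.995, -0.096, 0.001, 0.0]
contact_force: [4.4, -1.2, 3.9]
opening: 0.799
finger_force: 2.6
```

>>> {"fn": "send_rows", "kwargs": {"motion": [{"x":-0.4,"y":0,"z":0,"rx":0,"ry":0,"rz":0,"jaw":7},{"x":-0.4,"y":0,"z":0,"rx":0,"ry":0,"rz":0,"jaw":7},{"x":-0.4,"y":0,"z":0,"rx":0,"ry":0,"rz":0,"jaw":7},{"x":-0.4,"y":0,"z":0,"rx":0,"ry":0,"rz":0,"jaw":7},{"x":-0.4,"y":0,"z":0,"rx":0,"ry":0,"rz":0,"jaw":7}]}}

```text
clock: 9.95
tool_pos: [0.5092, -0.1837, 0.0181]
eef_rot: [0.995, -0.096, 0.001, 0.0]
contact_force: [3.9, -1.2, 4.1]
opening: 0.791
finger_force: 2.6
```

```bash
python3 -c "
from h import *
pan()"
```

```text
9.95 [ 0.5092 -0.1837  0.0181] [ 3.91 -1.17  4.15] -0.03740039799668484
[[348, 278], [359, 227], [426, 241], [424, 250]] [[-0.051, 0.085], [0.08, 0.082], [0.079, -0.088], [0.056, -0.087]]
```

>>> {"fn": "send_rows", "kwargs": {"motion": [{"x":-0.3,"y":0,"z":0,"rx":0,"ry":0,"rz":0,"jaw":7},{"x":-0.3,"y":0,"z":0,"rx":0,"ry":0,"rz":0,"jaw":7},{"x":-0.2,"y":0,"z":0,"rx":0,"ry":0,"rz":0,"jaw":7},{"x":-0.2,"y":0,"z":0,"rx":0,"ry":0,"rz":0,"jaw":7},{"x":-0.2,"y":0,"z":0,"rx":0,"ry":0,"rz":0,"jaw":7}]}}

```text
clock: 10.5
tool_pos: [0.4975, -0.1814, 0.018]
eef_rot: [0.995, -0.096, 0.001, 0.0]
contact_force: [5.1, -1.3, 3.4]
opening: 0.791
finger_force: 2.6
```

>>> {"fn": "send_rows", "kwargs": {"motion": [{"x":-0.1,"y":0,"z":0,"rx":0,"ry":0,"rz":0,"jaw":7},{"x":-0.1,"y":0,"z":0,"rx":0,"ry":0,"rz":0,"jaw":7},{"x":-0.1,"y":0,"z":0,"rx":0,"ry":0,"rz":0,"jaw":7},{"x":-0.05,"y":0,"z":0,"rx":0,"ry":0,"rz":0,"jaw":7},{"x":0,"y":0,"z":0,"rx":0,"ry":0,"rz":0,"jaw":7}]}}

```text
clock: 11.0
tool_pos: [0.4942, -0.1807, 0.018]
eef_rot: [0.995, -0.096, 0.001, 0.0]
contact_force: [5.3, -1.8, 3.1]
opening: 0.791
finger_force: 2.6
```

```bash
python3 -c "
from h import *
pan()"
```

```text
11.0 [ 0.4942 -0.1807  0.018 ] [ 5.28 -1.83  3.13] -0.05263089894584718
[[347, 284], [358, 233], [425, 247], [423, 258]] [[-0.066, 0.084], [0.065, 0.082], [0.063, -0.088], [0.035, -0.088]]
```

>>> {"fn": "send_rows", "kwargs": {"motion": [{"x":-0.1,"y":0,"z":0,"rx":0,"ry":0,"rz":0,"jaw":7},{"x":-0.1,"y":0,"z":0,"rx":0,"ry":0,"rz":0,"jaw":7},{"x":-0.1,"y":0,"z":0,"rx":0,"ry":0,"rz":0,"jaw":7},{"x":-0.05,"y":0,"z":0,"rx":0,"ry":0,"rz":0,"jaw":7},{"x":0,"y":0,"z":0,"rx":0,"ry":0,"rz":0,"jaw":7}]}}

```text
clock: 11.55
tool_pos: [0.4939, -0.1807, 0.0182]
eef_rot: [0.995, -0.095, 0.004, 0.001]
contact_force: [9.3, -2.8, 0.0]
opening: 0.79
finger_force: 4.7
```

>>> {"fn": "send_rows", "kwargs": {"motion": [{"x":0.4,"y":0,"z":0,"rx":0,"ry":0,"rz":0,"jaw":7},{"x":0.5,"y":0,"z":0,"rx":0,"ry":0,"rz":0,"jaw":7},{"x":0,"y":0,"z":-3,"rx":0,"ry":0,"rz":0,"jaw":7},{"x":0,"y":0,"z":-4,"rx":0,"ry":0,"rz":0,"jaw":7},{"x":0,"y":0,"z":-4,"rx":0,"ry":0,"rz":0,"jaw":7}]}}

```text
clock: 12.05
tool_pos: [0.4953, -0.1807, 0.1276]
eef_rot: [0.995, -0.096, -0.004, -0.001]
contact_force: [0.4, 0.0, 0.1]
opening: 0.793
finger_force: 0.0
```

```bash
cat >> h.py <<'E'
CAN=np.array([.604,.2805,0]);C=np.array([np.cos(.168),np.sin(.168),0]);VC=np.array([-np.sin(.168),np.cos(.168),0])
t=np.radians(15);TZ=-Z*np.cos(t)-VC*np.sin(t)
G=CAN+.172*Z+.008*TZ;MG=tool(TZ,C)
E
python3 -c "
from h import *
pan()
plan(G-.11*TZ,MG,15)"
```

```text
12.05 [ 0.4953 -0.1807  0.1276] [0.4  0.05 0.11] -0.051636602833279734
[[403, 242], [395, 259], [347, 284], [357, 233]] [[0.065, -0.032], [0.019, -0.021], [-0.066, 0.084], [0.064, 0.084]]
n 15 d [0.67 3.26 0.91] |d| 3.45 w [-0.017 -0.012 -0.128] 0.13
0 [0.04, -3.33, -0.92]
1 [0.45, -3.28, -0.97]
2 [0.85, -3.18, -1.04]
3 [1.24, -3.03, -1.1]
4 [1.6, -2.83, -1.17]
5 [1.93, -2.58, -1.23]
6 [2.23, -2.29, -1.3]
7 [2.48, -1.97, -1.36]
8 [2.7, -1.61, -1.42]
9 [2.86, -1.23, -1.48]
10 [2.98, -0.83, -1.53]
11 [3.04, -0.42, -1.57]
12 [3.05, -0.01, -1.61]
13 [3.0, 0.41, -1.64]
14 [2.91, 0.82, -1.67]
```

>>> {"fn": "send_rows", "kwargs": {"motion": [{"x":0.05,"y":-3.3,"z":-0.9,"rx":-0.017,"ry":-0.012,"rz":-0.128,"jaw":7},{"x":0.45,"y":-3.3,"z":-0.95,"rx":-0.017,"ry":-0.012,"rz":-0.128,"jaw":7},{"x":0.85,"y":-3.2,"z":-1.05,"rx":-0.017,"ry":-0.012,"rz":-0.128,"jaw":7},{"x":1.25,"y":-3.0,"z":-1.1,"rx":-0.017,"ry":-0.012,"rz":-0.128,"jaw":7},{"x":1.6,"y":-2.8,"z":-1.15,"rx":-0.017,"ry":-0.012,"rz":-0.128,"jaw":7}]}}

```text
clock: 12.6
tool_pos: [0.5302, -0.0183, 0.1724]
eef_rot: [0.973, 0.224, -0.037, 0.039]
contact_force: [0.9, -0.8, -0.2]
opening: 0.795
finger_force: 0.0
```

>>> {"fn": "send_rows", "kwargs": {"motion": [{"x":1.9,"y":-2.6,"z":-1.25,"rx":-0.017,"ry":-0.012,"rz":-0.128,"jaw":7},{"x":2.2,"y":-2.3,"z":-1.3,"rx":-0.017,"ry":-0.012,"rz":-0.128,"jaw":7},{"x":2.5,"y":-2.0,"z":-1.35,"rx":-0.017,"ry":-0.012,"rz":-0.128,"jaw":7},{"x":2.7,"y":-1.6,"z":-1.4,"rx":-0.017,"ry":-0.012,"rz":-0.128,"jaw":7},{"x":2.9,"y":-1.2,"z":-1.5,"rx":-0.017,"ry":-0.012,"rz":-0.128,"jaw":7}]}}

```text
clock: 13.1
tool_pos: [0.564, 0.1441, 0.2176]
eef_rot: [0.849, 0.519, -0.067, 0.074]
contact_force: [1.2, 0.7, -1.4]
opening: 0.793
finger_force: 0.0
```

>>> {"fn": "send_rows", "kwargs": {"motion": [{"x":3.0,"y":-0.8,"z":-1.5,"rx":-0.017,"ry":-0.012,"rz":-0.128,"jaw":7},{"x":3.0,"y":-0.4,"z":-1.55,"rx":-0.017,"ry":-0.012,"rz":-0.128,"jaw":7},{"x":3.0,"y":0,"z":-1.6,"rx":-0.017,"ry":-0.012,"rz":-0.128,"jaw":7},{"x":3.0,"y":0.4,"z":-1.65,"rx":-0.017,"ry":-0.012,"rz":-0.128,"jaw":7},{"x":2.9,"y":0.8,"z":-1.65,"rx":-0.017,"ry":-0.012,"rz":-0.128,"jaw":7}]}}

```text
clock: 13.6
tool_pos: [0.5984, 0.3057, 0.2617]
eef_rot: [0.636, 0.759, -0.09, 0.1]
contact_force: [1.1, 0.2, -0.2]
opening: 0.794
finger_force: 0.0
```

```bash
python3 -c "
from h import *
print(get_state()['q'].round(2))
plan(G-.05*TZ,MG,2)
plan(G,MG,5,G-.05*TZ,MG)
s=snapshot('wrist');save(s,'w2')
h=[CAN+.19*Z+a*.025*C+b*.025*VC for a,b in((-1,-1),(1,-1),(1,1),(-1,1))]
print(proj(s,h).round())
"
```

```text
[-0.54  0.79 -0.26  1.24  0.42  1.31 -0.71]
n 2 d [ 0.19 -0.72 -2.46] |d| 2.57 w [-0.004  0.004  0.004] 0.007
0 [-0.06, 0.08, 2.57]
1 [-0.07, 0.08, 2.57]
n 5 d [ 0.04 -0.26 -0.97] |d| 1.0 w [0. 0. 0.] 0.0
0 [0.0, 0.0, 1.0]
1 [0.0, 0.0, 1.0]
2 [0.0, 0.0, 1.0]
3 [0.0, 0.0, 1.0]
4 [0.0, 0.0, 1.0]
[[291. 273.]
 [354. 273.]
 [357. 217.]
 [288. 217.]]
```

View pics/w2.png

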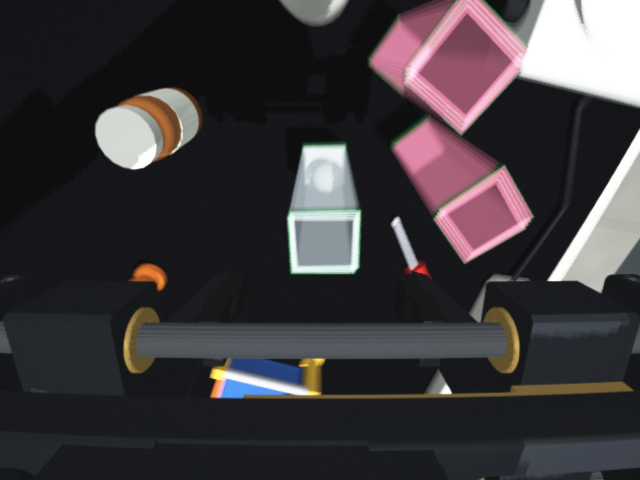

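>>> {"fn": "send_rows", "kwargs": {"motion": [{"x":-0.05,"y":0.1,"z":2.6,"rx":0,"ry":0,"rz":0,"jaw":7},{"x":-0.05,"y":0.1,"z":2.6,"rx":0,"ry":0,"rz":0,"jaw":7},{"x":0,"y":0,"z":2,"rx":0,"ry":0,"rz":0,"jaw":7},{"x":0,"y":0,"z":2,"rx":0,"ry":0,"rz":0,"jaw":7},{"x":0,"y":0,"z":1,"rx":0,"ry":0,"rz":0,"jaw":7}]}}

```text
clock: 14.15
tool_pos: [0.604, 0.276, 0.1617]
eef_rot: [0.639, 0.758, -0.091, 0.1]
contact_force: [0.9, -0.2, 0.0]
opening: 0.794
finger_force: 0.0
```

>>> {"fn": "send_rows", "kwargs": {"motion": [{"x":0,"y":0,"z":0,"rx":0,"ry":0,"rz":0,"jaw":4},{"x":0,"y":0,"z":0,"rx":0,"ry":0,"rz":0,"jaw":4},{"x":0,"y":0,"z":0,"rx":0,"ry":0,"rz":0,"jaw":4},{"x":0,"y":0,"z":0,"rx":0,"ry":0,"rz":0,"jaw":4},{"x":0,"y":0,"z":0,"rx":0,"ry":0,"rz":0,"jaw":4}], "grip_force": 30}}

```text
clock: 14.65
tool_pos: [0.6065, 0.2795, 0.1657]
eef_rot: [0.639, 0.758, -0.086, 0.101]
contact_force: [-0.7, 0.0, 0.7]
opening: 0.56
finger_force: 30.0
```

```bash
python3 -c "
from h import *
st=get_state();print(st['tool_pos'],G,st['opening']*88.1,st['finger_force'])
"
```

```text
[0.60653578 0.27946758 0.16571431] [0.60434622 0.2784586  0.16427259] 49.32845237752497 30.00035673379898
```

```bash
cat >> h.py <<'E'
def fin(deg,dz=0,dn=0,du=0):
    e=np.radians(90-deg); a=-np.cos(e)*V+np.sin(e)*Z; n=np.sin(e)*V+np.cos(e)*Z
    ed=(.068*np.cos(e)+.008)/np.sin(e)
    o=BAR*[1,1,0]+ed*V+.025*n+dz*Z+dn*n+du*U
    return o,np.c_[U,np.cross(a,U),a]
E
python3 - <<'E'
from h import *
import json
st=get_state();p=st["tool_pos"];M=R.from_quat(st["eef_rot"]).as_matrix()
O=np.array([p[0]-.0005,.2805,0]);MC=np.c_[C,VC,Z]
rp=MC.T@(p-O);rM=MC.T@M; np.savez("rel.npz",rp=rp,rM=rM); print("rel",rp,O)
up=p+[0,0,.12]
o,A=fin(55,dz=.05)
q,N=plan(o+A@rp,A@rM,15,up,M)
w=R.from_matrix(M.T@N).as_rotvec()
for i in range(0,16,3):
    Mi=M@R.from_rotvec(w*i/15).as_matrix(); pi=up+(q-up)*i/15; Ci=Mi@rM.T; oi=pi-Ci@rp
    print(i,[(oi+Ci@np.array([x,y,0])).round(3)[2] for x in(-.025,.025) for y in(-.025,.025)],oi.round(3))
E
```

```text
rel [ 0.00032033 -0.00110149  0.16571431] [0.60603578 0.2805     0.        ]
n 15 d [-0.26 -2.37 -0.81] |d| 2.52 w [-0.005  0.063  0.024] 0.068
0 [-2.0, -0.65, 1.38]
1 [-2.1, -0.61, 1.25]
2 [-2.19, -0.56, 1.11]
3 [-2.27, -0.51, 0.97]
4 [-2.34, -0.46, 0.82]
5 [-2.39, -0.41, 0.67]
6 [-2.44, -0.36, 0.51]
7 [-2.48, -0.3, 0.35]
8 [-2.5, -0.24, 0.19]
9 [-2.51, -0.18, 0.03]
10 [-2.51, -0.12, -0.13]
11 [-2.5, -0.06, -0.29]
12 [-2.48, 0.0, -0.44]
13 [-2.45, 0.07, -0.6]
14 [-2.4, 0.13, -0.75]
0 [np.float64(0.12), np.float64(0.12), np.float64(0.12), np.float64(0.12)] [0.606 0.28  0.12 ]
3 [np.float64(0.094), np.float64(0.103), np.float64(0.095), np.float64(0.104)] [0.6   0.241 0.099]
6 [np.float64(0.074), np.float64(0.092), np.float64(0.076), np.float64(0.095)] [0.596 0.2   0.084]
9 [np.float64(0.06), np.float64(0.087), np.float64(0.062), np.float64(0.09)] [0.593 0.157 0.075]
12 [np.float64(0.052), np.float64(0.087), np.float64(0.054), np.float64(0.089)] [0.593 0.11  0.071]
15 [np.float64(0.05), np.float64(0.091), np.float64(0.05), np.float64(0.091)] [0.594 0.058 0.07 ]
```

>>> {"fn": "send_rows", "kwargs": {"motion": [{"x":-0.4,"y":0,"z":-1.45,"rx":0,"ry":0,"rz":0,"jaw":4},{"x":-0.65,"y":0,"z":-2.4,"rx":0,"ry":0,"rz":0,"jaw":4},{"x":-0.8,"y":0,"z":-2.9,"rx":0,"ry":0,"rz":0,"jaw":4},{"x":-0.8,"y":0,"z":-2.9,"rx":0,"ry":0,"rz":0,"jaw":4},{"x":-0.5,"y":0,"z":-1.95,"rx":0,"ry":0,"rz":0,"jaw":4}]}}

```text
clock: 15.15
tool_pos: [0.6073, 0.2797, 0.2883]
eef_rot: [0.639, 0.758, -0.085, 0.101]
contact_force: [0.5, 0.5, -2.8]
opening: 0.564
finger_force: 30.0
```

>>> {"fn": "send_rows", "kwargs": {"motion": [{"x":-2.0,"y":-0.65,"z":1.4,"rx":-0.005,"ry":0.063,"rz":0.024,"jaw":4},{"x":-2.1,"y":-0.6,"z":1.25,"rx":-0.005,"ry":0.063,"rz":0.024,"jaw":4},{"x":-2.2,"y":-0.55,"z":1.1,"rx":-0.005,"ry":0.063,"rz":0.024,"jaw":4},{"x":-2.25,"y":-0.5,"z":0.95,"rx":-0.005,"ry":0.063,"rz":0.024,"jaw":4},{"x":-2.35,"y":-0.45,"z":0.8,"rx":-0.005,"ry":0.063,"rz":0.024,"jaw":4}]}}

```text
clock: 15.65
tool_pos: [0.5944, 0.1595, 0.246]
eef_rot: [0.687, 0.726, 0.031, -0.007]
contact_force: [-0.1, 0.2, -2.3]
opening: 0.563
finger_force: 30.0
```

>>> {"fn": "send_rows", "kwargs": {"motion": [{"x":-2.4,"y":-0.4,"z":0.65,"rx":-0.005,"ry":0.063,"rz":0.024,"jaw":4},{"x":-2.45,"y":-0.35,"z":0.5,"rx":-0.005,"ry":0.063,"rz":0.024,"jaw":4},{"x":-2.5,"y":-0.3,"z":0.35,"rx":-0.005,"ry":0.063,"rz":0.024,"jaw":4},{"x":-2.5,"y":-0.25,"z":0.2,"rx":-0.005,"ry":0.063,"rz":0.024,"jaw":4},{"x":-2.5,"y":-0.2,"z":0,"rx":-0.005,"ry":0.063,"rz":0.024,"jaw":4}]}}

```text
clock: 16.15
tool_pos: [0.5815, 0.0396, 0.2063]
eef_rot: [0.716, 0.673, 0.147, -0.113]
contact_force: [0.4, -0.1, -3.3]
opening: 0.561
finger_force: 30.0
```

>>> {"fn": "send_rows", "kwargs": {"motion": [{"x":-2.5,"y":-0.1,"z":-0.15,"rx":-0.005,"ry":0.063,"rz":0.024,"jaw":4},{"x":-2.5,"y":-0.05,"z":-0.3,"rx":-0.005,"ry":0.063,"rz":0.024,"jaw":4},{"x":-2.5,"y":0,"z":-0.45,"rx":-0.005,"ry":0.063,"rz":0.024,"jaw":4},{"x":-2.45,"y":0.05,"z":-0.6,"rx":-0.005,"ry":0.063,"rz":0.024,"jaw":4},{"x":-2.4,"y":0.15,"z":-0.75,"rx":-0.005,"ry":0.063,"rz":0.024,"jaw":4}]}}

```text
clock: 16.65
tool_pos: [0.5692, -0.0804, 0.1663]
eef_rot: [0.725, 0.601, 0.259, -0.216]
contact_force: [0.9, 0.5, -2.4]
opening: 0.565
finger_force: 30.0
```

```bash
cat >> h.py <<'E'
def canpose(name="rel.npz"):
    r=np.load(name); st=get_state(); M=R.from_quat(st["eef_rot"]).as_matrix(); A=M@r["rM"].T; o=st["tool_pos"]-A@r["rp"]
    d=o-BAR; print("t",st["clock"],"can rest-frame",(d@U).round(4),(d@V).round(4),d[2].round(4),"lean",np.degrees(np.arccos(A[2,2])).round(1),"F",st["contact_force"].round(1),"q",st["q"].round(2)); return r["rp"],r["rM"]
E
python3 - <<'E'
from h import *
rp,rM=canpose()
o,A=fin(55); p,M=plan(o+A@rp,A@rM,5)
s=snapshot("scene");save(s,"s2"); cv2.imwrite("pics/s2c.png",cv2.resize(s["img"][120:345,180:480],None,fx=2.4,fy=2.4)[:,:,::-1])
E
```

```text
t 16.65 can rest-frame 0.0012 0.121 0.0712 lean 54.6 F [ 0.9  0.5 -2.4] q [ 0.86  0.96 -0.81  1.71 -0.07  0.74  0.16]
n 5 d [-0.02  0.08 -1.03] |d| 1.04 w [-0.001  0.001 -0.   ] 0.001
0 [-0.6, -0.03, 0.85]
1 [-0.6, -0.03, 0.85]
2 [-0.6, -0.03, 0.84]
3 [-0.6, -0.03, 0.84]
4 [-0.6, -0.03, 0.84]
```

View pics/s2c.png

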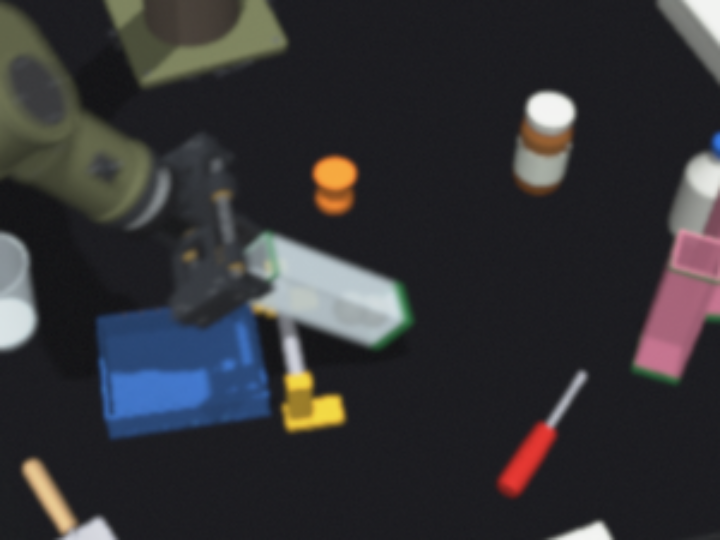

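The canister is held leaning over the bar (rim at about (262,258), foot at (395,315) in the crop), with its mouth towards the pan. I lower it.

>>> {"fn": "send_rows", "kwargs": {"motion": [{"x":-0.6,"y":0,"z":0.85,"rx":0,"ry":0,"rz":0,"jaw":4},{"x":-0.6,"y":0,"z":0.85,"rx":0,"ry":0,"rz":0,"jaw":4},{"x":-0.6,"y":0,"z":0.85,"rx":0,"ry":0,"rz":0,"jaw":4},{"x":-0.6,"y":-0.05,"z":0.85,"rx":0,"ry":0,"rz":0,"jaw":4},{"x":-0.3,"y":-0.05,"z":0.4,"rx":0,"ry":0,"rz":0,"jaw":4}]}}

```text
clock: 17.2
tool_pos: [0.5741, -0.0758, 0.1271]
eef_rot: [0.724, 0.601, 0.262, -0.212]
contact_force: [-8.5, -21.6, 42.7]
opening: 0.567
finger_force: 30.1
```

>>> {"fn": "send_rows", "kwargs": {"motion": [{"x":-0.1,"y":0,"z":0.15,"rx":0,"ry":0,"rz":0,"jaw":4},{"x":-0.1,"y":0,"z":0.15,"rx":0,"ry":0,"rz":0,"jaw":4},{"x":-0.1,"y":0,"z":0.15,"rx":0,"ry":0,"rz":0,"jaw":4},{"x":0,"y":0,"z":0,"rx":0,"ry":0,"rz":0,"jaw":4},{"x":0,"y":0,"z":0,"rx":0,"ry":0,"rz":0,"jaw":4}]}}

```text
clock: 17.7
tool_pos: [0.5739, -0.0753, 0.122]
eef_rot: [0.724, 0.602, 0.262, -0.212]
contact_force: [-9.0, -21.1, 39.8]
opening: 0.568
finger_force: 30.0
```

```bash
python3 -c "
from h import *
canpose();print(get_state()['moment'])"
```

```text
t 17.7 can rest-frame 0.006 0.1268 0.0269 lean 54.6 F [ -9.  -21.1  39.8] q [ 0.84  1.03 -0.79  1.73 -0.04  0.66  0.18]
[1.26223039 0.67434148 0.77636022]
```

>>> {"fn": "send_rows", "kwargs": {"motion": [{"x":0.25,"y":0,"z":-0.35,"rx":0,"ry":0,"rz":0,"jaw":4},{"x":0.2,"y":0,"z":-0.3,"rx":0,"ry":0,"rz":0,"jaw":4},{"x":0,"y":0,"z":0,"rx":0,"ry":0,"rz":0,"jaw":4},{"x":0,"y":0,"z":0,"rx":0,"ry":0,"rz":0,"jaw":4},{"x":0,"y":0,"z":0,"rx":0,"ry":0,"rz":0,"jaw":4}]}}

```text
clock: 18.2
tool_pos: [0.5696, -0.0742, 0.1233]
eef_rot: [0.724, 0.601, 0.259, -0.216]
contact_force: [-0.5, -6.1, 8.0]
opening: 0.567
finger_force: 29.6
```

Run:
```python
from h import *
rp,rM=canpose()
a=snapshot("scene");b=snapshot("top")
st=get_state(); M=R.from_quat(st["eef_rot"]).as_matrix();A=M@rM.T;o=st["tool_pos"]-A@rp
H=[o+A@np.array([x*.025,y*.025,z]) for z in(0,.19) for x,y in((-1,-1),(1,-1),(1,1),(-1,1))]
qa,qb=proj(a,H),proj(b,H); print(qa.round().tolist(),qb.round().tolist())
def mk(s,q,x0,y0):
    im=cv2.resize(s["img"][y0:y0+130,x0:x0+130],None,fx=3,fy=3,interpolation=2)[:,:,::-1].copy()
    for i,u in enumerate(q): cv2.circle(im,tuple(int(v) for v in (u-[x0,y0])*3),2,(0,0,255) if i<4 else (0,255,255),-1)
    return im
cv2.imwrite("pics/ov.png",np.hstack([mk(a,qa,240,180),mk(b,qb,270,200)]))
```

```text
t 18.2 can rest-frame 0.0002 0.1271 0.0282 lean 54.6 F [-0.5 -6.1  8. ] q [ 0.84  1.02 -0.79  1.73 -0.04  0.66  0.17]
[[340.0, 254.0], [344.0, 269.0], [356.0, 259.0], [351.0, 244.0], [281.0, 238.0], [284.0, 254.0], [295.0, 243.0], [292.0, 226.0]] [[294.0, 257.0], [298.0, 238.0], [286.0, 234.0], [282.0, 253.0], [357.0, 266.0], [361.0, 245.0], [350.0, 240.0], [346.0, 262.0]]
```

View pics/ov.png

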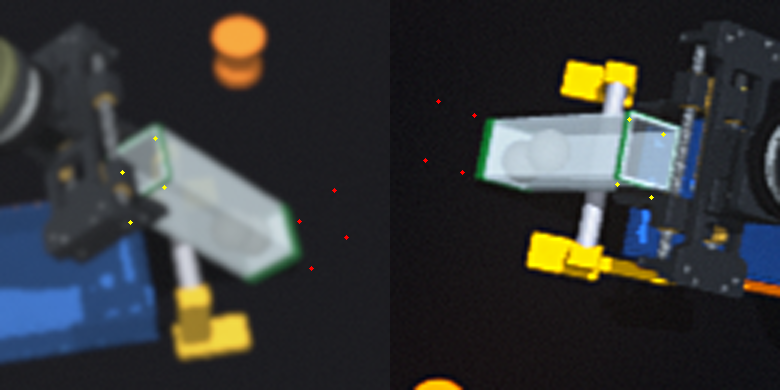

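```bash
cat >> h.py <<'E'
def tri(a,ua,b,ub):
    (p,d),(q,e)=ray(a,[ua]),ray(b,[ub]); d=d[0];e=e[0]
    t=np.linalg.lstsq(np.c_[d,-e],q-p,rcond=None)[0]; return (p+t[0]*d+q+t[1]*e)/2,np.linalg.norm(p+t[0]*d-q-t[1]*e)
def rf(p): d=np.array(p)-BAR; return np.array([d@U,d@V,d[2]]).round(4)
E
python3 - <<'E'
from h import *
import pickle
a=pickle.load(open("scene0.pkl","rb"));b=pickle.load(open("top0.pkl","rb"))
f=lambda x,y:(x/3+240-.3,y/3+180-.3); g=lambda x,y:((x-390)/3+270-.3,y/3+200-.3)
P=[]
for n,s,t in(("foot",(295,232),(487,149)),("rim",(160,156),(626,147))):
    p,e=tri(a,f(*s),b,g(*t)); P.append(p); print(n,rf(p),e)
d=P[1]-P[0]; print(np.linalg.norm(d),"lean",np.degrees(np.arccos(d[2]/np.linalg.norm(d))))
st=get_state();print("tcp",rf(st["tool_pos"]))
E
```

```text
foot [-0.0022  0.0989  0.0287] 0.005684853976732845
rim [ 0.0038 -0.0137  0.1722] 0.000874243042640591
0.18252993109405313 lean 38.1451174185026
tcp [ 0.0013 -0.0086  0.1232]
```

>>> {"fn": "send_rows", "kwargs": {"motion": [{"x":0.1,"y":0,"z":-0.15,"rx":0,"ry":0,"rz":0,"jaw":4},{"x":0,"y":0,"z":0,"rx":0,"ry":0,"rz":0,"jaw":5.6},{"x":0,"y":0,"z":0,"rx":0,"ry":0,"rz":0,"jaw":6.4},{"x":0,"y":0,"z":0,"rx":0,"ry":0,"rz":0,"jaw":7},{"x":0,"y":0,"z":0,"rx":0,"ry":0,"rz":0,"jaw":7}], "grip_force": 20}}

```text
clock: 18.8
tool_pos: [0.568, -0.0739, 0.1239]
eef_rot: [0.724, 0.601, 0.258, -0.218]
contact_force: [-0.3, 0.2, 0.2]
opening: 0.791
finger_force: 0.0
```

>>> {"fn": "send_rows", "kwargs": {"motion": [{"x":0,"y":0,"z":-1,"rx":0,"ry":0,"rz":0,"jaw":7},{"x":0,"y":0,"z":-2,"rx":0,"ry":0,"rz":0,"jaw":7},{"x":0,"y":0,"z":-3,"rx":0,"ry":0,"rz":0,"jaw":7},{"x":0,"y":0,"z":-4,"rx":0,"ry":0,"rz":0,"jaw":7},{"x":0,"y":0,"z":-4,"rx":0,"ry":0,"rz":0,"jaw":7}]}}

```text
clock: 19.3
tool_pos: [0.5519, -0.163, 0.2338]
eef_rot: [0.725, 0.601, 0.258, -0.217]
contact_force: [1.0, -1.5, 0.4]
opening: 0.793
finger_force: 0.0
```

```bash
cat >> h.py <<'E'
def green(s,roi):
    x0,y0,x1,y1=roi; hsv=cv2.cvtColor(cv2.GaussianBlur(s["img"],(3,3),0),cv2.COLOR_RGB2HSV); m=cv2.inRange(hsv,(50,60,35),(90,255,255)); k=np.zeros_like(m);k[y0:y1,x0:x1]=255; return m&k
def blobs(s,roi,amin=8):
    m=green(s,roi); out=[]
    for c in cv2.findContours(m,0,1)[0]:
        if cv2.contourArea(c)+len(c)<amin: continue
        out.append((np.round(cv2.minAreaRect(c)[0],1).tolist(),np.round(cv2.boxPoints(cv2.minAreaRect(c))).astype(int).tolist(),len(c)))
    return out
E
python3 - <<'E'
from h import *
st=get_state();print(st["tool_pos"],st["contact_force"])
a=snapshot("scene");b=snapshot("top");w=snapshot("wrist")
for s,r in((a,(250,190,380,300)),(b,(270,190,400,300))): print(blobs(s,r))
ca=cv2.resize(a["img"][195:295,255:365],None,fx=3.6,fy=3.6,interpolation=2);cb=cv2.resize(b["img"][200:300,285:395],None,fx=3.6,fy=3.6,interpolation=2)
cv2.imwrite("pics/rel1.png",np.hstack([ca,cb])[:,:,::-1])
E
```

```text
[ 0.55188983 -0.16300017  0.23378302] [ 1.01357602 -1.50035381  0.42682806]
[([333.6, 262.8], [[321, 273], [334, 246], [346, 252], [333, 279]], 71)]
[([312.0, 263.5], [[308, 263], [308, 262], [316, 264], [316, 265]], 16), ([301.5, 251.0], [[298, 240], [305, 240], [305, 262], [298, 262]], 54), ([348.7, 250.4], [[343, 263], [346, 238], [354, 238], [352, 263]], 71)]
```

```bash
cat >> h.py <<'E'
def grasp(lean,s,tilt,n=.005):
    o,A=fin(lean); nn=-A[:,1] if A[:,1]@Z<0 else A[:,1]
    e=np.radians(90-lean); nv=np.sin(e)*V+np.cos(e)*Z
    tz=-(np.sin(np.radians(tilt))*V+np.cos(np.radians(tilt))*Z); M=tool(tz,U)
    return o+s*A[:,2]+n*nv+.008*tz,M,tz,o,A
E
python3 - <<'E'
from h import *
p,M,tz,o,A=grasp(38,.07,27); print("g",rf(p),rf(o),(A@[0,1,0]).round(2))
st=get_state();M0=R.from_quat(st["eef_rot"]).as_matrix()
w=R.from_matrix(M0.T@M).as_rotvec();print(np.degrees(w),st["q"].round(2))
via=BAR-.02*V+.28*Z; Mv=M0@R.from_rotvec(w/2).as_matrix()
plan(via,Mv,5);ap=p-.10*tz; print(rf(ap)); plan(ap,M,5,via,Mv)
E
```

```text
g [-0.      0.0402  0.0665] [0.     0.083  0.0154] [0.15 0.77 0.62]
[-5.45896714e-02 -6.62799887e+01  7.89590016e-02] [ 0.98  0.9  -0.83  1.57 -0.07  1.    0.2 ]
n 5 d [0.25 1.59 0.92] |d| 1.86 w [-0.    -0.116  0.   ] 0.116
0 [1.83, -0.05, 0.31]
1 [1.85, -0.05, 0.09]
2 [1.85, -0.05, -0.12]
3 [1.82, -0.05, -0.33]
4 [1.77, -0.05, -0.54]
[-0.      0.0856  0.1556]
n 5 d [ 0.4   2.07 -2.49] |d| 3.26 w [-0.    -0.116  0.   ] 0.116
0 [1.83, 0.0, 2.7]
1 [2.13, 0.0, 2.47]
2 [2.4, 0.0, 2.21]
3 [2.64, 0.0, 1.91]
4 [2.85, 0.0, 1.6]
```

>>> {"fn": "send_rows", "kwargs": {"motion": [{"x":1.8,"y":-0.05,"z":0.3,"rx":0,"ry":-0.116,"rz":0,"jaw":7},{"x":1.85,"y":-0.05,"z":0.1,"rx":0,"ry":-0.116,"rz":0,"jaw":7},{"x":1.85,"y":-0.05,"z":-0.1,"rx":0,"ry":-0.116,"rz":0,"jaw":7},{"x":1.8,"y":-0.05,"z":-0.35,"rx":0,"ry":-0.116,"rz":0,"jaw":7},{"x":1.75,"y":-0.05,"z":-0.55,"rx":0,"ry":-0.116,"rz":0,"jaw":7}]}}

```text
clock: 19.95
tool_pos: [0.5641, -0.0816, 0.2782]
eef_rot: [0.768, 0.639, 0.038, -0.035]
contact_force: [-0.1, -0.0, -0.3]
opening: 0.795
finger_force: 0.0
```

>>> {"fn": "send_rows", "kwargs": {"motion": [{"x":1.8,"y":0,"z":2.7,"rx":0,"ry":-0.116,"rz":0,"jaw":7},{"x":2.1,"y":0,"z":2.5,"rx":0,"ry":-0.116,"rz":0,"jaw":7},{"x":2.4,"y":0,"z":2.2,"rx":0,"ry":-0.116,"rz":0,"jaw":7},{"x":2.65,"y":0,"z":1.9,"rx":0,"ry":-0.116,"rz":0,"jaw":7},{"x":2.85,"y":0,"z":1.6,"rx":0,"ry":-0.116,"rz":0,"jaw":7}]}}

```text
clock: 20.45
tool_pos: [0.5828, 0.0223, 0.1524]
eef_rot: [0.746, 0.623, -0.183, 0.149]
contact_force: [0.9, -0.6, -0.4]
opening: 0.794
finger_force: 0.0
```

Run:
```python
from h import *
p,M,tz,o,A=grasp(38,.07,27)
st=get_state();print(rf(st["tool_pos"]),st["q"].round(2),st["contact_force"])
plan(p,M,5)
a=snapshot("scene");b=snapshot("top");w=snapshot("wrist")
for s,r in((a,(250,190,380,300)),(b,(270,190,400,300)),(w,(0,0,640,330))): print(blobs(s,r,12))
nv=np.array(A[:,1])
for z in(0,.19): print("pred wrist",proj(w,[o+A@np.array([x*.025,.025,z]) for x in(-1,1)]).round().tolist())
save(w,"w3")
```

```text
[-0.0041  0.0886  0.1524] [-0.26  0.84 -0.17  1.62  0.6   1.07 -0.97] [ 0.93128803 -0.63332244 -0.42016323]
n 5 d [-0.1  -0.97 -1.72] |d| 1.97 w [-0.     0.001  0.002] 0.002
0 [-0.07, 0.08, 1.97]
1 [-0.07, 0.08, 1.97]
2 [-0.08, 0.08, 1.97]
3 [-0.08, 0.08, 1.97]
4 [-0.08, 0.08, 1.97]
[([333.5, 263.0], [[321, 273], [334, 247], [346, 253], [333, 279]], 70)]
[([311.0, 263.5], [[307, 263], [315, 263], [315, 264], [307, 264]], 16), ([301.5, 251.0], [[298, 240], [305, 240], [305, 262], [298, 262]], 54), ([348.9, 250.5], [[344, 263], [345, 238], [354, 238], [353, 263]], 72)]
[([325.5, 172.5], [[292, 163], [359, 163], [359, 182], [292, 182]], 166)]
pred wrist [[303.0, 162.0], [367.0, 164.0]]
pred wrist [[292.0, 423.0], [365.0, 424.0]]
```

>>> {"fn": "send_rows", "kwargs": {"motion": [{"x":-0.05,"y":0,"z":3,"rx":0,"ry":0,"rz":0,"jaw":7},{"x":-0.05,"y":0,"z":3,"rx":0,"ry":0,"rz":0,"jaw":7},{"x":-0.1,"y":0,"z":2.2,"rx":0,"ry":0,"rz":0,"jaw":7},{"x":-0.1,"y":0,"z":1.2,"rx":0,"ry":0,"rz":0,"jaw":7},{"x":0,"y":0,"z":0.45,"rx":0,"ry":0,"rz":0,"jaw":7}]}}

```text
clock: 21.1
tool_pos: [0.5734, -0.0281, 0.0668]
eef_rot: [0.748, 0.621, -0.182, 0.147]
contact_force: [0.6, 0.1, 0.0]
opening: 0.79
finger_force: 0.0
```

>>> {"fn": "send_rows", "kwargs": {"motion": [{"x":0,"y":0,"z":0,"rx":0,"ry":0,"rz":0,"jaw":5.5},{"x":0,"y":0,"z":0,"rx":0,"ry":0,"rz":0,"jaw":4},{"x":0,"y":0,"z":0,"rx":0,"ry":0,"rz":0,"jaw":4},{"x":0,"y":0,"z":0,"rx":0,"ry":0,"rz":0,"jaw":4},{"x":0,"y":0,"z":0,"rx":0,"ry":0,"rz":0,"jaw":4}], "grip_force": 45}}

```text
clock: 21.6
tool_pos: [0.5751, -0.0254, 0.0679]
eef_rot: [0.748, 0.622, -0.18, 0.148]
contact_force: [-1.8, 3.2, 4.6]
opening: 0.564
finger_force: 44.8
```

Run:
```python
from h import *
st=get_state();p=st["tool_pos"];M=R.from_quat(st["eef_rot"]).as_matrix();print(rf(p),st["opening"]*88.1,st["contact_force"].round(1),st["moment"].round(2))
o,A=fin(38,du=-.004)
rp=A.T@(p-o);rM=A.T@M;rp[0]=0.; np.savez("rel2.npz",rp=rp,rM=rM);print(rp)
up=p+.012*Z
o,B=fin(55,dn=.012,du=0); q,N=plan(o+B@rp,B@rM,5,up,M)
o,B=fin(55); plan(o+B@rp,B@rM,5,q,N)
print("Z in tool",M.T@Z)
```

```text
[-0.0025  0.0403  0.0679] 49.65077910545429 [-1.8  3.2  4.6] [ 0.37 -0.03 -0.14]
[ 0.         -0.00126779  0.06763924]
n 5 d [ 0.18  0.69 -0.24] |d| 0.76 w [-0.     0.059 -0.   ] 0.059
0 [0.75, 0.06, -0.11]
1 [0.75, 0.06, -0.07]
2 [0.75, 0.06, -0.02]
3 [0.75, 0.06, 0.02]
4 [0.75, 0.06, 0.06]
n 5 d [-0.03 -0.14 -0.2 ] |d| 0.24 w [0. 0. 0.] 0.0
0 [-0.1, -0.0, 0.22]
1 [-0.1, -0.0, 0.22]
2 [-0.1, -0.0, 0.22]
3 [-0.1, -0.0, 0.22]
4 [-0.1, -0.0, 0.22]
Z in tool [-0.45357471 -0.0033139  -0.89121209]
```

>>> {"fn": "send_rows", "kwargs": {"motion": [{"x":-0.25,"y":0,"z":-0.5,"rx":0,"ry":0,"rz":0,"jaw":4},{"x":-0.3,"y":0,"z":-0.55,"rx":0,"ry":0,"rz":0,"jaw":4},{"x":0.75,"y":0.05,"z":-0.1,"rx":0,"ry":0.059,"rz":0,"jaw":4},{"x":0.75,"y":0.05,"z":-0.05,"rx":0,"ry":0.059,"rz":0,"jaw":4},{"x":0.75,"y":0.05,"z":0,"rx":0,"ry":0.059,"rz":0,"jaw":4}]}}

```text
clock: 22.1
tool_pos: [0.5799, -0.0058, 0.0716]
eef_rot: [0.761, 0.633, -0.114, 0.092]
contact_force: [-0.7, -0.1, -3.4]
opening: 0.56
finger_force: 44.8
```

>>> {"fn": "send_rows", "kwargs": {"motion": [{"x":0.75,"y":0.05,"z":0,"rx":0,"ry":0.059,"rz":0,"jaw":4},{"x":0.75,"y":0.05,"z":0.05,"rx":0,"ry":0.059,"rz":0,"jaw":4},{"x":0,"y":0,"z":0,"rx":0,"ry":0,"rz":0,"jaw":4},{"x":0,"y":0,"z":0,"rx":0,"ry":0,"rz":0,"jaw":4},{"x":0,"y":0,"z":0,"rx":0,"ry":0,"rz":0,"jaw":4}]}}

```text
clock: 22.6
tool_pos: [0.5834, 0.0084, 0.067]
eef_rot: [0.766, 0.637, -0.07, 0.055]
contact_force: [-0.4, -0.5, -2.4]
opening: 0.565
finger_force: 44.8
```

```bash
cat >> h.py <<'E'
def overlay_check(rel,tag):
    # predicted vs seen green bands in the top and scene views
    r=np.load(rel);st=get_state();M=R.from_quat(st["eef_rot"]).as_matrix();A=M@r["rM"].T;o=st["tool_pos"]-A@r["rp"]
    a=snapshot("scene");b=snapshot("top")
    for n,s,roi in(("scene",a,(230,180,400,310)),("top",b,(260,190,420,300))):
        for z in(0,.19): print(n,z,"pred upper edge",proj(s,[o+A@np.array([x*.025,.025,z]) for x in(-1,1)]).round().tolist(),"lower",proj(s,[o+A@np.array([x*.025,-.025,z]) for x in(-1,1)]).round().tolist())
        print(n,[q[1] for q in blobs(s,roi,12)])
    cv2.imwrite(f"pics/{tag}.png",np.hstack([cv2.resize(a["img"][195:295,255:365],None,fx=3.6,fy=3.6),cv2.resize(b["img"][200:300,285:395],None,fx=3.6,fy=3.6)])[:,:,::-1])
E
python3 - <<'E'
from h import *
canpose("rel2.npz"); overlay_check("rel2.npz","ov2")
E
```

```text
t 22.6 can rest-frame -0.0009 0.1311 0.029 lean 54.8 F [-0.4 -0.5 -2.4] q [-0.03  0.88 -0.28  1.76  0.61  0.69 -0.91]
scene 0 pred upper edge [[353.0, 243.0], [357.0, 258.0]] lower [[341.0, 253.0], [345.0, 269.0]]
scene 0.19 pred upper edge [[293.0, 225.0], [296.0, 242.0]] lower [[282.0, 237.0], [285.0, 253.0]]
scene [[[340, 269], [353, 258], [356, 261], [343, 273]], [[295, 234], [296, 234], [298, 242], [297, 242]]]
top 0 pred upper edge [[280.0, 254.0], [284.0, 234.0]] lower [[293.0, 258.0], [297.0, 239.0]]
top 0.19 pred upper edge [[344.0, 262.0], [348.0, 240.0]] lower [[355.0, 266.0], [359.0, 245.0]]
top [[[341, 262], [344, 237], [352, 237], [350, 263]]]
```

>>> {"fn": "send_rows", "kwargs": {"motion": [{"x":-0.1,"y":0,"z":0.22,"rx":0,"ry":0,"rz":0,"jaw":4},{"x":-0.1,"y":0,"z":0.22,"rx":0,"ry":0,"rz":0,"jaw":4},{"x":-0.08,"y":0,"z":0.15,"rx":0,"ry":0,"rz":0,"jaw":4},{"x":0,"y":0,"z":0,"rx":0,"ry":0,"rz":0,"jaw":4},{"x":0,"y":0,"z":0,"rx":0,"ry":0,"rz":0,"jaw":4}]}}

```text
clock: 23.2
tool_pos: [0.5827, 0.0042, 0.0616]
eef_rot: [0.766, 0.637, -0.07, 0.055]
contact_force: [-0.2, 0.3, -3.2]
opening: 0.558
finger_force: 44.8
```

>>> {"fn": "send_rows", "kwargs": {"motion": [{"x":-0.05,"y":0,"z":0.1,"rx":0,"ry":0,"rz":0,"jaw":4},{"x":-0.05,"y":0,"z":0.1,"rx":0,"ry":0,"rz":0,"jaw":4},{"x":-0.03,"y":0,"z":0.1,"rx":0,"ry":0,"rz":0,"jaw":4},{"x":0,"y":0,"z":0,"rx":0,"ry":0,"rz":0,"jaw":4},{"x":0,"y":0,"z":0,"rx":0,"ry":0,"rz":0,"jaw":4}]}}

```text
clock: 23.7
tool_pos: [0.5824, 0.0025, 0.0592]
eef_rot: [0.766, 0.637, -0.069, 0.055]
contact_force: [0.0, -0.4, -0.1]
opening: 0.561
finger_force: 44.8
```

Run:
```python
from h import *
canpose("rel2.npz"); print(get_state()["moment"])
```

```text
t 23.7 can rest-frame -0.0007 0.1251 0.0212 lean 54.8 F [ 0.  -0.4 -0.1] q [-0.03  0.89 -0.27  1.76  0.62  0.67 -0.91]
[ 0.1437908  -0.00764444  0.05064371]
```

>>> {"fn": "send_rows", "kwargs": {"motion": [{"x":0,"y":0,"z":0,"rx":0,"ry":0,"rz":0,"jaw":5.2},{"x":0,"y":0,"z":0,"rx":0,"ry":0,"rz":0,"jaw":5.6},{"x":0,"y":0,"z":0,"rx":0,"ry":0,"rz":0,"jaw":6.2},{"x":0,"y":0,"z":0,"rx":0,"ry":0,"rz":0,"jaw":7},{"x":0,"y":0,"z":0,"rx":0,"ry":0,"rz":0,"jaw":7}], "grip_force": 20}}

```text
clock: 24.2
tool_pos: [0.5825, 0.0026, 0.059]
eef_rot: [0.766, 0.637, -0.069, 0.055]
contact_force: [-0.5, -0.1, 0.1]
opening: 0.79
finger_force: 0.0
```

>>> {"fn": "send_rows", "kwargs": {"motion": [{"x":0,"y":0,"z":-1,"rx":0,"ry":0,"rz":0,"jaw":7},{"x":0,"y":0,"z":-2,"rx":0,"ry":0,"rz":0,"jaw":7},{"x":0,"y":0,"z":-2,"rx":0,"ry":0,"rz":0,"jaw":7},{"x":0,"y":0,"z":-2,"rx":0,"ry":0,"rz":0,"jaw":7},{"x":0,"y":0,"z":-1,"rx":0,"ry":0,"rz":0,"jaw":7}]}}

```text
clock: 24.7
tool_pos: [0.5864, 0.0172, 0.1399]
eef_rot: [0.766, 0.637, -0.068, 0.055]
contact_force: [0.3, 1.3, -0.8]
opening: 0.79
finger_force: 0.0
```

Run:
```python
from h import *
a=snapshot("scene");b=snapshot("top");w=snapshot("wrist");o,A=fin(55)
E=lambda s:[proj(s,[o+A@np.array([x*.025,y,z]) for x in(-1,1)]).round().tolist() for z in(0,.19) for y in(-.025,.025)]
for n,s,r in(("sc",a,(250,190,400,300)),("top",b,(260,190,400,300)),("wr",w,(0,0,640,330))): print(n,E(s),[q[1] for q in blobs(s,r,12)])
cv2.imwrite("pics/ov3.png",np.hstack([cv2.resize(a["img"][195:295,255:365],None,fx=3.6,fy=3.6),cv2.resize(b["img"][200:300,285:395],None,fx=3.6,fy=3.6)])[:,:,::-1])
p,M,tz,o,A=grasp(55,.06,30)
plan(p-.07*tz,M,5); plan(p,M,5,p-.07*tz,M)
```

```text
sc [[[339.0, 256.0], [343.0, 271.0]], [[351.0, 245.0], [355.0, 261.0]], [[280.0, 240.0], [283.0, 256.0]], [[291.0, 228.0], [294.0, 244.0]]] [[[339, 272], [347, 243], [359, 247], [351, 275]], [[291, 231], [292, 231], [295, 245], [294, 245]]]
top [[[295.0, 258.0], [299.0, 239.0]], [[283.0, 254.0], [287.0, 235.0]], [[358.0, 267.0], [362.0, 246.0]], [[346.0, 263.0], [351.0, 241.0]]] [[[343, 238], [351, 238], [353, 263], [345, 264]]]
wr [[[292.0, 167.0], [348.0, 167.0]], [[286.0, 141.0], [354.0, 141.0]], [[287.0, 396.0], [350.0, 396.0]], [[279.0, 419.0], [357.0, 420.0]]] [[[280, 143], [351, 141], [351, 158], [280, 160]]]
n 5 d [ 0.1   0.52 -0.51] |d| 0.74 w [-0.    -0.069  0.001] 0.069
0 [0.62, 0.01, 0.41]
1 [0.64, 0.01, 0.36]
2 [0.67, 0.01, 0.32]
3 [0.69, 0.0, 0.27]
4 [0.7, 0.0, 0.22]
n 5 d [-0.13 -0.69 -1.21] |d| 1.4 w [0. 0. 0.] 0.0
0 [-0.0, 0.0, 1.4]
1 [-0.0, 0.0, 1.4]
2 [-0.0, 0.0, 1.4]
3 [-0.0, 0.0, 1.4]
4 [-0.0, 0.0, 1.4]
```

>>> {"fn": "send_rows", "kwargs": {"motion": [{"x":0.6,"y":-0.05,"z":0.4,"rx":0,"ry":-0.069,"rz":0,"jaw":7},{"x":0.65,"y":-0.05,"z":0.35,"rx":0,"ry":-0.069,"rz":0,"jaw":7},{"x":0.65,"y":-0.05,"z":0.3,"rx":0,"ry":-0.069,"rz":0,"jaw":7},{"x":0.7,"y":-0.05,"z":0.3,"rx":0,"ry":-0.069,"rz":0,"jaw":7},{"x":0.7,"y":0,"z":0.2,"rx":0,"ry":-0.069,"rz":0,"jaw":7}]}}

```text
clock: 25.35
tool_pos: [0.5875, 0.0428, 0.1115]
eef_rot: [0.742, 0.618, -0.202, 0.164]
contact_force: [0.1, -0.5, -0.5]
opening: 0.793
finger_force: 0.0
```

>>> {"fn": "send_rows", "kwargs": {"motion": [{"x":0,"y":0,"z":2.2,"rx":0,"ry":0,"rz":0,"jaw":7},{"x":0,"y":0,"z":2,"rx":0,"ry":0,"rz":0,"jaw":7},{"x":0,"y":0,"z":1.5,"rx":0,"ry":0,"rz":0,"jaw":7},{"x":0,"y":0,"z":1,"rx":0,"ry":0,"rz":0,"jaw":7},{"x":0,"y":0,"z":0.3,"rx":0,"ry":0,"rz":0,"jaw":7}]}}

```text
clock: 25.85
tool_pos: [0.5807, 0.0075, 0.0509]
eef_rot: [0.743, 0.618, -0.201, 0.163]
contact_force: [-0.2, 0.3, -0.8]
opening: 0.794
finger_force: 0.0
```

>>> {"fn": "send_rows", "kwargs": {"motion": [{"x":0,"y":0,"z":0,"rx":0,"ry":0,"rz":0,"jaw":5.5},{"x":0,"y":0,"z":0,"rx":0,"ry":0,"rz":0,"jaw":4},{"x":0,"y":0,"z":0,"rx":0,"ry":0,"rz":0,"jaw":4},{"x":0,"y":0,"z":0,"rx":0,"ry":0,"rz":0,"jaw":4},{"x":0,"y":0,"z":0,"rx":0,"ry":0,"rz":0,"jaw":4}], "grip_force": 45}}

```text
clock: 26.35
tool_pos: [0.582, 0.0094, 0.0525]
eef_rot: [0.743, 0.618, -0.199, 0.163]
contact_force: [1.8, 1.5, 2.5]
opening: 0.56
finger_force: 44.9
```

```bash
cat >> h.py <<'E'
def bar_rot(deg,rise=.001): # canister pose rotated about the bar from lean 55
    o,A=fin(55); Q=R.from_rotvec(np.radians(deg-55)*U).as_matrix()
    if (Q@A[:,2])@Z>A[2,2]: Q=Q.T
    c=BAR+.068*Z; return c+Q@(o-c)+rise*Z,Q@A
def rowsto(rel,l0,l1,n,p0=None,M0=None):
    r=np.load(rel); o,A=bar_rot(l1); return plan(o+A@r["rp"],A@r["rM"],n,p0,M0)
E
python3 - <<'E'
from h import *
st=get_state();p=st["tool_pos"];M=R.from_quat(st["eef_rot"]).as_matrix();print(rf(p),st["opening"]*88.1,st["contact_force"].round(1),st["clock"],st["q"].round(2))
o,A=fin(55);rp=A.T@(p-o);rM=A.T@M;np.savez("rel3.npz",rp=rp,rM=rM);print(rp)
q=None;N=None
for l in(65,75,85):
    q,N=rowsto("rel3.npz",0,l,5,q,N)
E
```

```text
[-0.0023  0.0758  0.0525] 49.366217090145255 [1.8 1.5 2.5] 26.35 [-0.28  1.   -0.14  1.64  0.7   0.94 -1.1 ]
[-0.00234499 -0.00222716  0.05893848]
n 5 d [0.01 0.03 0.29] |d| 0.29 w [-0.     0.035 -0.   ] 0.035
0 [-0.12, -0.0, -0.27]
1 [-0.11, -0.0, -0.27]
2 [-0.1, -0.0, -0.27]
3 [-0.09, -0.0, -0.28]
4 [-0.08, -0.0, -0.28]
n 5 d [-0.   -0.02  0.27] |d| 0.27 w [-0.     0.035 -0.   ] 0.035
0 [-0.11, -0.0, -0.25]
1 [-0.1, -0.0, -0.25]
2 [-0.09, -0.0, -0.25]
3 [-0.08, -0.0, -0.26]
4 [-0.07, -0.0, -0.26]
n 5 d [-0.01 -0.06  0.26] |d| 0.27 w [-0.     0.035 -0.   ] 0.035
0 [-0.11, -0.0, -0.25]
1 [-0.1, -0.0, -0.25]
2 [-0.09, -0.0, -0.25]
3 [-0.08, -0.0, -0.26]
4 [-0.07, -0.0, -0.26]
```

>>> {"fn": "send_rows", "kwargs": {"motion": [{"x":-0.18,"y":0,"z":-0.42,"rx":0,"ry":0.052,"rz":0,"jaw":4},{"x":-0.16,"y":0,"z":-0.42,"rx":0,"ry":0.052,"rz":0,"jaw":4},{"x":-0.14,"y":0,"z":-0.4,"rx":0,"ry":0.052,"rz":0,"jaw":4},{"x":-0.14,"y":0,"z":-0.38,"rx":0,"ry":0.052,"rz":0,"jaw":4},{"x":-0.14,"y":0,"z":-0.38,"rx":0,"ry":0.052,"rz":0,"jaw":4}]}}

```text
clock: 26.85
tool_pos: [0.5816, 0.0103, 0.0732]
eef_rot: [0.762, 0.634, -0.101, 0.081]
contact_force: [0.2, 0.7, -3.4]
opening: 0.561
finger_force: 44.9
```

>>> {"fn": "send_rows", "kwargs": {"motion": [{"x":-0.14,"y":0,"z":-0.38,"rx":0,"ry":0.052,"rz":0,"jaw":4},{"x":-0.14,"y":0,"z":-0.38,"rx":0,"ry":0.052,"rz":0,"jaw":4},{"x":-0.14,"y":0,"z":-0.38,"rx":0,"ry":0.052,"rz":0,"jaw":4},{"x":-0.14,"y":0,"z":-0.38,"rx":0,"ry":0.052,"rz":0,"jaw":4},{"x":-0.14,"y":0,"z":-0.38,"rx":0,"ry":0.052,"rz":0,"jaw":4}]}}

```text
clock: 27.35
tool_pos: [0.5806, 0.0057, 0.0929]
eef_rot: [0.769, 0.639, -0.002, -0.002]
contact_force: [-1.2, 0.2, -2.7]
opening: 0.561
finger_force: 44.9
```

Run:
```python
from h import *
canpose("rel3.npz");o,A=bar_rot(85);print(rf(o)); overlay_check("rel3.npz","ov4")
q,N=rowsto("rel3.npz",0,95,5);rowsto("rel3.npz",0,105,5,q,N)
```

```text
t 27.35 can rest-frame -0.0007 0.1308 0.0898 lean 84.8 F [-1.2  0.2 -2.7] q [ 0.16  0.84 -0.43  1.79  0.55  0.64 -0.79]
[0.     0.1324 0.0905]
scene 0 pred upper edge [[350.0, 228.0], [354.0, 244.0]] lower [[347.0, 240.0], [351.0, 256.0]]
scene 0.19 pred upper edge [[275.0, 234.0], [277.0, 251.0]] lower [[274.0, 246.0], [277.0, 263.0]]
scene [[[271, 235], [276, 234], [280, 253], [276, 254]], [[346, 228], [355, 228], [355, 258], [346, 258]]]
top 0 pred upper edge [[283.0, 251.0], [287.0, 231.0]] lower [[286.0, 254.0], [291.0, 234.0]]
top 0.19 pred upper edge [[363.0, 267.0], [367.0, 246.0]] lower [[363.0, 269.0], [367.0, 249.0]]
top [[[284, 240], [292, 240], [292, 255], [284, 255]]]
n 5 d [ 0.   -0.01  0.26] |d| 0.26 w [-0.001  0.036 -0.001] 0.036
0 [-0.01, 0.0, -0.26]
1 [-0.0, 0.0, -0.26]
2 [0.01, 0.0, -0.26]
3 [0.02, 0.0, -0.26]
4 [0.03, 0.0, -0.26]
n 5 d [-0.03 -0.15  0.23] |d| 0.27 w [-0.     0.035 -0.   ] 0.035
0 [-0.11, -0.0, -0.25]
1 [-0.1, -0.0, -0.25]
2 [-0.09, -0.0, -0.25]
3 [-0.08, -0.0, -0.26]
4 [-0.07, -0.0, -0.26]
```

>>> {"fn": "send_rows", "kwargs": {"motion": [{"x":0,"y":0,"z":-0.26,"rx":0,"ry":0.035,"rz":0,"jaw":4},{"x":0,"y":0,"z":-0.26,"rx":0,"ry":0.035,"rz":0,"jaw":4},{"x":0,"y":0,"z":-0.26,"rx":0,"ry":0.035,"rz":0,"jaw":4},{"x":0,"y":0,"z":-0.26,"rx":0,"ry":0.035,"rz":0,"jaw":4},{"x":0,"y":0,"z":-0.26,"rx":0,"ry":0.035,"rz":0,"jaw":4}]}}

```text
clock: 27.95
tool_pos: [0.5805, 0.0057, 0.1055]
eef_rot: [0.766, 0.637, 0.064, -0.057]
contact_force: [-0.9, 0.1, -2.8]
opening: 0.56
finger_force: 44.9
```

>>> {"fn": "send_rows", "kwargs": {"motion": [{"x":-0.11,"y":0,"z":-0.25,"rx":0,"ry":0.035,"rz":0,"jaw":4},{"x":-0.1,"y":0,"z":-0.25,"rx":0,"ry":0.035,"rz":0,"jaw":4},{"x":-0.1,"y":0,"z":-0.25,"rx":0,"ry":0.035,"rz":0,"jaw":4},{"x":-0.1,"y":0,"z":-0.25,"rx":0,"ry":0.035,"rz":0,"jaw":4},{"x":-0.1,"y":0,"z":-0.25,"rx":0,"ry":0.035,"rz":0,"jaw":4}]}}

```text
clock: 28.45
tool_pos: [0.5794, -0.0016, 0.1168]
eef_rot: [0.757, 0.63, 0.132, -0.113]
contact_force: [-0.5, -0.1, -0.1]
opening: 0.56
finger_force: 44.8
```

Run:
```python
from h import *
canpose("rel3.npz")
q,N=rowsto("rel3.npz",0,112,5)
for n,z in(("scene",.022),("top",.022)):
    s=snapshot(n);save(s,"b1"+n); hsv=cv2.cvtColor(s["img"],cv2.COLOR_RGB2HSV); m=cv2.inRange(hsv,(0,0,150),(180,60,255))
    for c in cv2.findContours(m,0,1)[0]:
        if cv2.contourArea(c)>25:
            ctr,r=cv2.minEnclosingCircle(c); w=rf(onz(s,[ctr],z)[0])
            if abs(w[0])<.12 and -.25<w[1]<.2: print(n,np.round(ctr),round(r,1),w)
```

```text
t 28.45 can rest-frame -0.0004 0.121 0.1341 lean 104.8 F [-0.5 -0.1 -0.1] q [ 0.54  0.9  -0.75  1.81  0.41  0.57 -0.49]
n 5 d [-0.03 -0.2   0.15] |d| 0.25 w [-0.002  0.025 -0.001] 0.025
0 [-0.14, 0.01, -0.21]
1 [-0.14, 0.01, -0.21]
2 [-0.13, 0.01, -0.21]
3 [-0.13, 0.01, -0.22]
4 [-0.12, 0.01, -0.22]
scene [308. 244.] 36.8 [-0.0612  0.0333  0.022 ]
top [309. 245.] 14.7 [0.0135 0.0826 0.022 ]
```

>>> {"fn": "send_rows", "kwargs": {"motion": [{"x":-0.14,"y":0,"z":-0.21,"rx":0,"ry":0.025,"rz":0,"jaw":4},{"x":-0.14,"y":0,"z":-0.21,"rx":0,"ry":0.025,"rz":0,"jaw":4},{"x":-0.13,"y":0,"z":-0.21,"rx":0,"ry":0.025,"rz":0,"jaw":4},{"x":-0.13,"y":0,"z":-0.21,"rx":0,"ry":0.025,"rz":0,"jaw":4},{"x":-0.13,"y":0,"z":-0.21,"rx":0,"ry":0.025,"rz":0,"jaw":4}]}}

```text
clock: 29.05
tool_pos: [0.5777, -0.0133, 0.1239]
eef_rot: [0.748, 0.621, 0.179, -0.152]
contact_force: [0.3, 0.2, -1.4]
opening: 0.563
finger_force: 44.9
```

>>> {"fn": "send_rows", "kwargs": {"motion": [{"x":0,"y":0,"z":0,"rx":0,"ry":0,"rz":0,"jaw":4},{"x":0,"y":0,"z":0,"rx":0,"ry":0,"rz":0,"jaw":4},{"x":0,"y":0,"z":0,"rx":0,"ry":0,"rz":0,"jaw":4},{"x":0,"y":0,"z":0,"rx":0,"ry":0,"rz":0,"jaw":4},{"x":0,"y":0,"z":0,"rx":0,"ry":0,"rz":0,"jaw":4}]}}

```text
clock: 29.55
tool_pos: [0.5779, -0.0122, 0.1242]
eef_rot: [0.748, 0.621, 0.179, -0.151]
contact_force: [0.9, 0.3, -1.4]
opening: 0.561
finger_force: 44.9
```

>>> {"fn": "send_rows", "kwargs": {"motion": [{"x":0,"y":0,"z":0,"rx":0,"ry":0,"rz":0,"jaw":4},{"x":0,"y":0,"z":0,"rx":0,"ry":0,"rz":0,"jaw":4},{"x":0,"y":0,"z":0,"rx":0,"ry":0,"rz":0,"jaw":4},{"x":0,"y":0,"z":0,"rx":0,"ry":0,"rz":0,"jaw":4},{"x":0,"y":0,"z":0,"rx":0,"ry":0,"rz":0,"jaw":4}]}}

```text
clock: 30.05
tool_pos: [0.5778, -0.0128, 0.124]
eef_rot: [0.748, 0.621, 0.179, -0.151]
contact_force: [1.6, -0.4, -1.4]
opening: 0.561
finger_force: 44.9
```

```bash
cat >> h.py <<'E'
def balls():
    for n in("scene","top"):
        s=snapshot(n);save(s,"b_"+n); hsv=cv2.cvtColor(s["img"],cv2.COLOR_RGB2HSV)
        m=np.zeros(s["img"].shape[:2],np.uint8); cv2.fillConvexPoly(m,proj(s,[PP+a*.06*U+b*.08*V+.01*Z for a,b in((-1,-1),(1,-1),(1,1),(-1,1))]).astype(np.int32),255)
        m&=cv2.bitwise_not(cv2.inRange(hsv,(95,90,0),(128,255,255)))
        for c in cv2.findContours(m,0,1)[0]:
            if cv2.contourArea(c)>15:
                ctr,r=cv2.minEnclosingCircle(c); mm=np.zeros_like(m);cv2.drawContours(mm,[c],-1,255,-1); print(n,np.round(ctr),round(r,1),rf(onz(s,[ctr],.022)[0]),np.round(cv2.mean(s["img"],mm)[:3]))
E
python3 - <<'E'
from h import *
canpose("rel3.npz"); balls()
E
```

```text
t 30.05 can rest-frame 0.0002 0.1071 0.148 lean 111.9 F [ 1.6 -0.4 -1.4] q [ 0.68  0.96 -0.86  1.81  0.36  0.58 -0.39]
scene [231. 276.] 7.5 [ 0.0059 -0.1799  0.022 ] [204. 208. 212.]
scene [256. 271.] 7.7 [ 0.0019 -0.1157  0.022 ] [197. 201. 206.]
scene [276. 260.] 12.4 [-0.0244 -0.0581  0.022 ] [173. 195. 196.]
top [384. 260.] 36.2 [ 0.0147 -0.1123  0.022 ] [56. 61. 47.]
```

Both balls are in the pan at about (231,276) and (256,271) in the scene view. Now I lower the foot back to the bench.

Run:
```python
from h import *
q=N=None
for l in(97,82,68,56): q,N=rowsto("rel3.npz",0,l,5,q,N)
```

```text
n 5 d [ 0.05  0.26 -0.32] |d| 0.42 w [-0.001 -0.052 -0.001] 0.052
0 [0.1, 0.0, 0.4]
1 [0.12, 0.0, 0.4]
2 [0.14, 0.0, 0.39]
3 [0.16, 0.0, 0.38]
4 [0.18, 0.0, 0.38]
n 5 d [ 0.03  0.15 -0.37] |d| 0.4 w [ 0.    -0.052  0.   ] 0.052
0 [0.08, 0.0, 0.4]
1 [0.1, 0.0, 0.39]
2 [0.12, 0.0, 0.39]
3 [0.14, 0.0, 0.38]
4 [0.16, 0.0, 0.37]
n 5 d [ 0.01  0.05 -0.37] |d| 0.38 w [ 0.    -0.049  0.   ] 0.049
0 [0.07, 0.0, 0.37]
1 [0.09, 0.0, 0.37]
2 [0.11, 0.0, 0.36]
3 [0.13, 0.0, 0.36]
4 [0.14, 0.0, 0.35]
n 5 d [-0.   -0.03 -0.32] |d| 0.32 w [ 0.    -0.042  0.   ] 0.042
0 [0.07, 0.0, 0.32]
1 [0.08, 0.0, 0.31]
2 [0.1, 0.0, 0.31]
3 [0.11, 0.0, 0.31]
4 [0.12, 0.0, 0.3]
```

>>> {"fn": "send_rows", "kwargs": {"motion": [{"x":0.1,"y":0,"z":0.4,"rx":0,"ry":-0.052,"rz":0,"jaw":4},{"x":0.12,"y":0,"z":0.4,"rx":0,"ry":-0.052,"rz":0,"jaw":4},{"x":0.14,"y":0,"z":0.39,"rx":0,"ry":-0.052,"rz":0,"jaw":4},{"x":0.16,"y":0,"z":0.38,"rx":0,"ry":-0.052,"rz":0,"jaw":4},{"x":0.18,"y":0,"z":0.38,"rx":0,"ry":-0.052,"rz":0,"jaw":4}]}}

```text
clock: 30.65
tool_pos: [0.5803, 0.001, 0.1085]
eef_rot: [0.765, 0.635, 0.08, -0.069]
contact_force: [-0.1, 0.6, -2.8]
opening: 0.558
finger_force: 44.9
```

>>> {"fn": "send_rows", "kwargs": {"motion": [{"x":0.08,"y":0,"z":0.4,"rx":0,"ry":-0.052,"rz":0,"jaw":4},{"x":0.1,"y":0,"z":0.39,"rx":0,"ry":-0.052,"rz":0,"jaw":4},{"x":0.12,"y":0,"z":0.39,"rx":0,"ry":-0.052,"rz":0,"jaw":4},{"x":0.14,"y":0,"z":0.38,"rx":0,"ry":-0.052,"rz":0,"jaw":4},{"x":0.16,"y":0,"z":0.37,"rx":0,"ry":-0.052,"rz":0,"jaw":4}]}}

```text
clock: 31.15
tool_pos: [0.5817, 0.0094, 0.0898]
eef_rot: [0.769, 0.639, -0.02, 0.014]
contact_force: [-0.1, 1.4, -2.3]
opening: 0.559
finger_force: 44.9
```

>>> {"fn": "send_rows", "kwargs": {"motion": [{"x":0.07,"y":0,"z":0.37,"rx":0,"ry":-0.049,"rz":0,"jaw":4},{"x":0.09,"y":0,"z":0.37,"rx":0,"ry":-0.049,"rz":0,"jaw":4},{"x":0.11,"y":0,"z":0.36,"rx":0,"ry":-0.049,"rz":0,"jaw":4},{"x":0.13,"y":0,"z":0.36,"rx":0,"ry":-0.049,"rz":0,"jaw":4},{"x":0.14,"y":0,"z":0.35,"rx":0,"ry":-0.049,"rz":0,"jaw":4}]}}

```text
clock: 31.65
tool_pos: [0.5821, 0.0125, 0.0708]
eef_rot: [0.761, 0.633, -0.113, 0.091]
contact_force: [0.4, 0.2, -2.0]
opening: 0.564
finger_force: 44.9
```

Run:
```python
from h import *
canpose("rel3.npz");print(rf(bar_rot(68)[0]))
q,N=rowsto("rel3.npz",0,57,5)
```

```text
t 31.65 can rest-frame -0.0005 0.1344 0.0509 lean 68.1 F [ 0.4  0.2 -2. ] q [-0.13  0.9  -0.23  1.72  0.64  0.79 -0.99]
[0.     0.1329 0.0509]
n 5 d [-0.   -0.05 -0.29] |d| 0.3 w [-0.    -0.039  0.   ] 0.039
0 [0.04, 0.01, 0.3]
1 [0.05, 0.01, 0.29]
2 [0.06, 0.01, 0.29]
3 [0.07, 0.01, 0.29]
4 [0.08, 0.01, 0.29]
```

>>> {"fn": "send_rows", "kwargs": {"motion": [{"x":0.04,"y":0,"z":0.3,"rx":0,"ry":-0.039,"rz":0,"jaw":4},{"x":0.05,"y":0,"z":0.29,"rx":0,"ry":-0.039,"rz":0,"jaw":4},{"x":0.06,"y":0,"z":0.29,"rx":0,"ry":-0.039,"rz":0,"jaw":4},{"x":0.07,"y":0,"z":0.29,"rx":0,"ry":-0.039,"rz":0,"jaw":4},{"x":0.08,"y":0,"z":0.29,"rx":0,"ry":-0.039,"rz":0,"jaw":4}]}}

```text
clock: 32.15
tool_pos: [0.5816, 0.009, 0.056]
eef_rot: [0.746, 0.62, -0.188, 0.153]
contact_force: [-0.2, -0.3, -2.0]
opening: 0.562
finger_force: 44.9
```

Run:
```python
from h import *
canpose("rel3.npz");print(rf(bar_rot(57)[0]))
r=np.load("rel3.npz"); o,A=fin(55); plan(o+A@r["rp"]+.0*Z,A@r["rM"],3)
```

```text
t 32.15 can rest-frame -0.0004 0.1259 0.0256 lean 56.8 F [-0.2 -0.3 -2. ] q [-0.27  0.98 -0.14  1.66  0.68  0.92 -1.08]
[0.     0.127  0.0259]
n 3 d [ 0.02  0.01 -0.12] |d| 0.12 w [-0.   -0.01  0.  ] 0.01
0 [0.07, 0.01, 0.1]
1 [0.07, 0.01, 0.1]
2 [0.07, 0.01, 0.1]
```

>>> {"fn": "send_rows", "kwargs": {"motion": [{"x":0.07,"y":0,"z":0.1,"rx":0,"ry":-0.01,"rz":0,"jaw":4},{"x":0.07,"y":0,"z":0.1,"rx":0,"ry":-0.01,"rz":0,"jaw":4},{"x":0.07,"y":0,"z":0.13,"rx":0,"ry":-0.01,"rz":0,"jaw":4},{"x":0,"y":0,"z":0,"rx":0,"ry":0,"rz":0,"jaw":4},{"x":0,"y":0,"z":0,"rx":0,"ry":0,"rz":0,"jaw":4}]}}

```text
clock: 32.65
tool_pos: [0.5817, 0.0094, 0.0526]
eef_rot: [0.743, 0.618, -0.198, 0.161]
contact_force: [-0.5, 2.3, 0.9]
opening: 0.564
finger_force: 44.9
```

Run:
```python
from h import *
canpose("rel3.npz")
```

```text
t 32.65 can rest-frame -0.0003 0.1254 0.0208 lean 55.3 F [-0.5  2.3  0.9] q [-0.28  0.99 -0.13  1.65  0.69  0.94 -1.09]
```

>>> {"fn": "send_rows", "kwargs": {"motion": [{"x":0,"y":0,"z":0,"rx":0,"ry":0,"rz":0,"jaw":5.2},{"x":0,"y":0,"z":0,"rx":0,"ry":0,"rz":0,"jaw":5.6},{"x":0,"y":0,"z":0,"rx":0,"ry":0,"rz":0,"jaw":6.2},{"x":0,"y":0,"z":0,"rx":0,"ry":0,"rz":0,"jaw":7},{"x":0,"y":0,"z":0,"rx":0,"ry":0,"rz":0,"jaw":7}], "grip_force": 20}}

```text
clock: 33.15
tool_pos: [0.5815, 0.0089, 0.0524]
eef_rot: [0.743, 0.618, -0.198, 0.162]
contact_force: [0.1, -0.0, -1.1]
opening: 0.794
finger_force: 0.0
```

>>> {"fn": "send_rows", "kwargs": {"motion": [{"x":0,"y":0,"z":-1,"rx":0,"ry":0,"rz":0,"jaw":7},{"x":0,"y":0,"z":-2,"rx":0,"ry":0,"rz":0,"jaw":7},{"x":0,"y":0,"z":-3,"rx":0,"ry":0,"rz":0,"jaw":7},{"x":0,"y":0,"z":-4,"rx":0,"ry":0,"rz":0,"jaw":7},{"x":0,"y":0,"z":-4,"rx":0,"ry":0,"rz":0,"jaw":7}]}}

```text
clock: 33.65
tool_pos: [0.5946, 0.078, 0.1758]
eef_rot: [0.743, 0.618, -0.198, 0.161]
contact_force: [0.1, -0.5, -0.5]
opening: 0.793
finger_force: 0.0
```

>>> {"fn": "send_rows", "kwargs": {"motion": [{"x":0,"y":0,"z":-4,"rx":0,"ry":0,"rz":0,"jaw":7},{"x":0,"y":0,"z":-2,"rx":0,"ry":0,"rz":0,"jaw":7},{"x":0,"y":0,"z":0,"rx":0,"ry":0,"rz":0,"jaw":7},{"x":0,"y":0,"z":0,"rx":0,"ry":0,"rz":0,"jaw":7},{"x":0,"y":0,"z":0,"rx":0,"ry":0,"rz":0,"jaw":7}]}}

```text
clock: 34.15
tool_pos: [0.5995, 0.1047, 0.2251]
eef_rot: [0.743, 0.618, -0.2, 0.161]
contact_force: [-0.5, -0.2, -0.4]
opening: 0.794
finger_force: 0.0
```

Run:
```python
from h import *
pan(); balls()
s=snapshot("scene");save(s,"end")
cv2.imwrite("pics/endc.png",cv2.resize(s["img"][150:330,170:410],None,fx=3,fy=3,interpolation=2)[:,:,::-1])
```

```text
34.15 [0.5995 0.1047 0.2251] [-0.53 -0.2  -0.39] -0.003138095499487378
[[357, 233], [424, 247], [415, 298], [347, 284]] [[0.064, 0.084], [0.063, -0.086], [-0.066, -0.086], [-0.066, 0.084]]
scene [231. 276.] 7.5 [ 0.0059 -0.1799  0.022 ] [204. 208. 212.]
scene [256. 272.] 7.3 [ 0.0029 -0.1155  0.022 ] [206. 211. 216.]
top [410. 269.] 7.2 [ 0.004  -0.1791  0.022 ] [221. 224. 224.]
top [385. 265.] 7.1 [ 0.0008 -0.115   0.022 ] [224. 228. 227.]
top [357. 254.] 11.5 [ 0.0157 -0.0415  0.022 ] [186. 219. 230.]
```

View pics/endc.png

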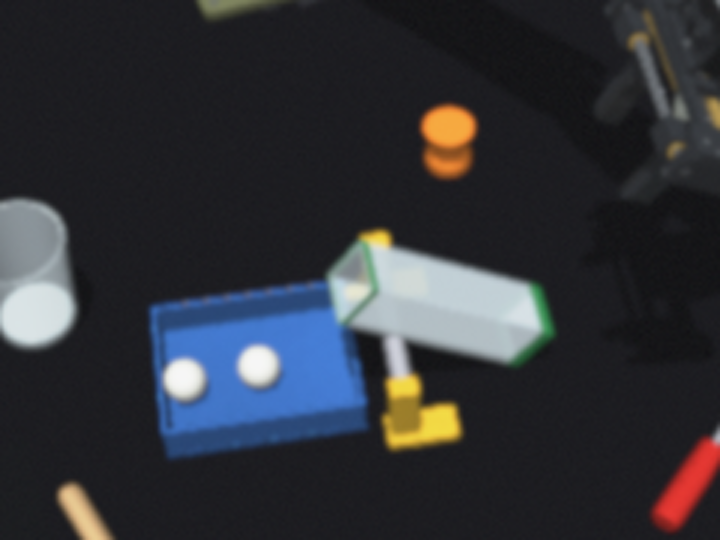

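The final view shows both balls in the pan at (185,380) and (258,366) and the empty canister leaning on the bar. Corner measurements put the pan square at the stop (u ±65 mm, v ±85 mm). I'm handing the job in.

```bash
python3 -c "
from plant import *
print(finish_job())"
```

```text
the job is handed in; nothing more can be done
None
```

The job is handed in at 34 s of the allowed 67 s, with both balls in the pan, the pan square at the stop and the empty canister leaning on the bar; but on its first lowering it turned in the grip, and the wrist force reached about 49 N (under the 120 N limit), so I let go, took hold again and set it to 55°.

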